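# Put the spice jar away in the seasoning cabinet

## Task

Swing the little seasoning cabinet's door wide open by its bar handle, slide the slim spice jar that stands on the worktop foot first all the way down into the empty slanted sleeve inside, and then swing the door fully shut again. Do not knock over or shove the wide jar and the shaker that stand near it.

Things in the scene. Friction and masses are not known exactly. Their poses are not given: they have to be found in the camera images.
- cabinet: small light-wood cabinet fixed on the worktop, 104 deep (x) x 220 wide (y) x 200 high (z) mm, boards 10 mm; origin: centre of its underside; its open front faces its own -x (towards the robot) and is covered by the door; roof underside 190 mm above the worktop, inner floor 12 mm; behind the door two slanted sleeves stand side by side, 94 mm apart, one empty and one holding another jar
- cab_door (a joint): cabinet door's hinge angle, rad: 0 shut, grows as the door swings out towards the robot, at most 2.1; stays where it is left; starts shut or slightly ajar. The hinge line is vertical at the cabinet's left (+y) front corner. The door is a light-wood tray 216 wide, 193 high, 38 mm deep (10 mm panel with a 28 mm rim that faces the cabinet), its top 197 mm above the worktop
- cab_door_hinge (a point): point on the door's vertical hinge line, 100 mm above the worktop; its axes turn with the door: seen from the hinge the door extends along its own -y, the outer side is its own -x
- cab_door_handle (a point): grip point on the door's vertical steel bar handle: bar diameter 11 mm, from 84 to 190 mm above the worktop, held by two posts at 104 and 144 mm so that its top 40 mm stand free, 35 mm in front of the outer panel face (30 mm clear behind it), 182 mm from the hinge line along the door (and 73 mm in front of it); this point is on the bar's axis 175 mm above the worktop; axes as cab_door_hinge
- sleeve: the empty steel sleeve on its wooden cradle, fixed in the cabinet (in the left or the right place); origin on the cabinet's inner floor right under the sleeve's seat; the tube, 51 mm outer diameter, leans 40 degrees from vertical towards its own -x (the robot); round bore 45 mm wide, 55 mm deep, with a belled mouth 58 mm wide
- sleeve_seat (a point): centre of the bottom of the empty sleeve's bore, where the centre of the jar's foot comes to rest
- sleeve_mouth (a point): centre of the empty sleeve's mouth, 55 mm from the seat along the sleeve's axis
- sleeve_cap (a point): the point on the empty sleeve's axis 105 mm from the seat, where the centre of the jar's lid top lies once the jar is home
- sleeve_full: the other sleeve, fixed, with another jar of the same size already in it; origin as for the empty one
- spice_jar: the jar to put away: round glass spice jar with a printed paper label and a dark lid with a reddish top, diameter 41 mm, height 105 mm, 0.11 kg, standing upright on the worktop, slimmer and taller than the two things near it (not one of those on the ledge at the back); origin: centre of its foot, z up along its axis
- spice_jar_top (a point): centre of the top of the spice jar's lid
- wide_jar: bystander: short wide glass jar with a grey lid, diameter 54 mm, height 85 mm; origin: centre of its foot
- shaker: bystander: grey shaker with a domed top, diameter 44 mm, height 90 mm; origin: centre of its foot
There are look-alikes about, which are no part of the job. What is shaped like the spice_jar but green or pink is not meant.

How it is judged:
By the outcome, as a careful person would: the job done as asked, in the order asked, and still so for the second after the job is handed in, with the robot touching nothing.
It also fails if it takes over 72 s, if anything falls off the work surface, if the arm or the gripper's body presses on something with over 40 N, if the wrist force passes 120 N, or if a joint passes its speed limit or range.

## Robot

A 6-joint arm with a two-finger parallel gripper is mounted at the origin on a cart in front of the work surface, level with it; the furniture and walls round the work are solid. World frame = base frame: x ahead of the robot, y to its left, z up, the work surface at z = 0. Lengths are in m, angles in rad, forces in N, time in s.
With the tool pointing down it reaches from about 0.3 to 0.775 m from the base axis. Payload 14.6 kg.
Tool frame: the origin (TCP) lies on the centre line of the jaws, within the pads' length; the fingertips stand 19 mm ahead of it and the grasp point (between the pads) is the TCP; z points along the fingers, y is the line along which they close (so a half turn about z gives the same grasp; the last joint's range is limited). The gripper opens to 94 mm and grips with 3 to 60 N. Pads are 16 mm wide; open, the fingers measure 119 mm over their backs; the gripper's body (75 mm by 177 mm) begins 78 mm behind the grasp point.
Start: joints at [1.089, 0.3, 1.521, -0, 1.321, -0.067], TCP at [0.222, 0.503, 0.224] pointing down, gripper open.
Joint ranges: [-3.03, 3.03], [-0.79, 2.21], [0.23, 2.52], [-1.04, 4.18], [0, 3.07], [-2.55, 2.55]. Speed limits (rad/s): [2.22, 2.22, 2.57, 3.14, 3.14, 3.14].

## Interface

Orientations are given as [roll, pitch, yaw] about the fixed x, y, z axes, in that order (R = Rz(yaw) Ry(pitch) Rx(roll)).
In Python, from station import get_obs, camera, workorder gives the robot as it stands.
- The arm moves only by the tool play_rows, never from a script. Its argument "motion" is a list that holds one entry, the list of rows, each a list of 7 numbers: the shift along the tool's x, y, z as a fraction of full scale, then the turn, a rotation vector about the tool's x, y, z as a fraction of full scale, then the opening, from -1 (shut) to 1 (fully open). In form: [[[x, y, z, ax, ay, az, grip], ...]]. A call has 1 to 10 rows; each row is the pose to reach, as a shift and turn from the pose commanded when the call began, along the tool's axes at that moment, turning the shorter way round; what a row does not reach only later rows make up. Full scale, the value 1, is 0.25 m for a shift and 2 pi rad for a turn. A row lasts 1/10 s, in which the tool goes at most 50 mm and 8.59 degrees, less where a joint would pass 70% of its speed; a pose out of reach is approached as far as the arm can. A call with a number of a shift or a turn outside -1 to 1 is refused whole. A call with a gripper value outside its range is refused whole. The fingers move at their own pace and stop on an object; "grip_force" is the grip in N (left out, the last holds). Time passes only in rows, so rows that repeat a pose let the fingers close. It gives the time, the measured TCP pose, the force, the opening and the grip force at its end, in the units of the state.
- get_obs(): the state, without advancing time (a new reading comes with each control period).
- camera(name): name is "side" or "top"; returns a dict with "frame" (480x640x3 uint8, red, green, blue), "z_map" (480x640 float32, m along the optical axis (not along the pixel's ray), 0 where there is no reading), "camera_matrix" (3x3 intrinsics, pixels), "D" ([k1, k2, p1, p2, k3] as OpenCV has them; the pictures are not rectified), "T" (4x4, takes a point from camera to world coordinates). Camera axes: x right, y up, looking along -z (the intrinsics and any distortion apply to the point x, -y, -z); pixel columns grow to the right and rows downward; lengths in m; the calibration is good to about 2 mm. A picture is of the moment at which its call begins.
- workorder.hand_in(): hands the job in; it is judged then, once.
The state is a dict: "time_s": time; "qpos": joint angles; "joint_vel": joint speeds; "tau": joint torques, N m; "ee_pos": TCP position; "eef_rot": TCP orientation; "force": force on the tool from outside, world axes, zero at the start; "moment": the same for the moment, N m; "grip_width": finger opening in m; "grip_force": force on a finger pad.
Only numpy, scipy, OpenCV 4.12 (cv2) and the standard library are available. Lean on these libraries where they do the work, as an engineer would, in place of code of your own. Each camera call takes 0.05 s, during which the arm holds its last target. There are 200 camera calls.

## Working session

There is one attempt and no reset: what is moved stays moved. The work goes in short steps, Python scripts to look and compute and a tool call to move; the robot and the scene stay as the last step left them, time stands still between calls to the robot, and variables do not carry over. Pictures are saved under pics/ and viewed, at most 12 in all, crops included, and the job is handed in when it is done.

Besides the shell and the picture viewer there is one more tool, called after "Request:" by a JSON object that holds its "fn" and its "kwargs", one argument or row to a line. play_rows: Moves the arm, as the interface text tells. Its arguments: {"type":"object","properties":{"motion":{"type":"array"},"grip_force":{"type":"number"}},"required":["motion"]}

```bash
ls; mkdir -p pics; python3 - <<'E'
from station import get_obs,camera
import cv2,numpy as np
print(get_obs())
for n in("side","top"):
    c=camera(n); cv2.imwrite(f"pics/{n}0.png",c["frame"][...,::-1]); np.savez(f"{n}0.npz",**c)
    print(n,c["camera_matrix"],c["D"],c["T"])
E
```

```text
pics
{'time_s': 0.0, 'qpos': array([ 1.08940319e+00,  3.00462891e-01,  1.52161227e+00,  2.96681538e-06,
        1.32069412e+00, -6.66306834e-02]), 'joint_vel': array([ 9.88421365e-04, -2.61727173e-04,  6.96479811e-04, -1.35503886e-03,
        8.56358937e-05,  4.21682342e-05]), 'tau': array([ 1.91953179e-03, -5.31814027e+01, -3.52734232e+01,  7.09295855e-02,
        2.43754615e-02, -9.26822872e-05]), 'ee_pos': array([0.22153532, 0.5031349 , 0.22387763]), 'eef_rot': array([-3.14041883e+00, -8.12088947e-05,  2.72682941e+00]), 'force': array([1.01136103, 0.20116082, 0.68779553]), 'moment': array([ 0.02126005, -0.00686833, -0.02362177]), 'grip_force': 0.0, 'grip_width': 0.09389253304543957}
side [[467.62917131   0.         317.31906602]
 [  0.         467.62917131 237.7230228 ]
 [  0.           0.           1.        ]] [-0.10077848  0.          0.          0.          0.        ] [[ 0.37615651 -0.60444443  0.70224868  1.2873274 ]
 [ 0.92635986  0.22973614 -0.29846059 -0.4574798 ]
 [ 0.01907094  0.76280288  0.6463498   0.8223607 ]
 [ 0.          0.          0.          1.        ]]
top [[454.11525053   0.         320.55339882]
 [  0.         454.11525053 237.13072121]
 [  0.           0.           1.        ]] [-0.07396422  0.          0.          0.          0.        ] [[ 0.42214461  0.71458192 -0.5578231  -0.052086  ]
 [-0.90652137  0.33031612 -0.26288833 -0.38638446]
 [-0.00359729  0.61665545  0.78722495  0.9604815 ]
 [ 0.          0.          0.          1.        ]]
```

View pics/side0.png

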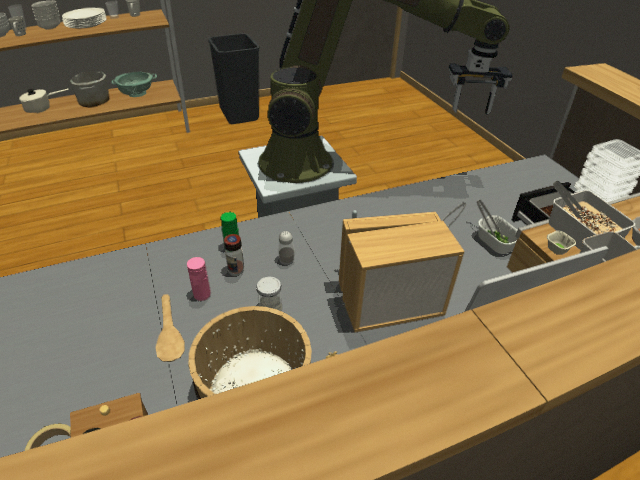

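View pics/top0.png

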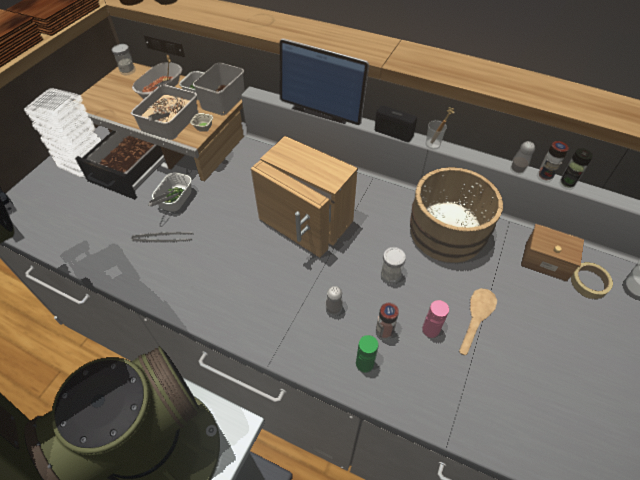

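```bash
cat > h.py <<'E'
import numpy as np,cv2
def load(n): 
    d=np.load(n+".npz"); return {k:d[k] for k in d}
def cloud(c):
    "world point per pixel from depth"
    h,w=c["z_map"].shape; u,v=np.meshgrid(np.arange(w),np.arange(h))
    p=cv2.undistortPoints(np.stack([u,v],-1).reshape(-1,1,2).astype(float),c["camera_matrix"],c["D"]).reshape(h,w,2)
    z=c["z_map"]; P=np.stack([p[...,0]*z,-p[...,1]*z,-z],-1)
    W=P@c["T"][:3,:3].T+c["T"][:3,3]; W[z==0]=np.nan; return W
def ray(c,uv,z):
    "pixel -> point on plane at height z"
    p=cv2.undistortPoints(np.array(uv,float).reshape(-1,1,2),c["camera_matrix"],c["D"]).reshape(-1,2)
    d=np.c_[p[:,0],-p[:,1],-np.ones(len(p))]@c["T"][:3,:3].T; o=c["T"][:3,3]
    return o+d*((z-o[2])/d[:,2])[:,None]
def fitcircle(P):
    A=np.c_[2*P,np.ones(len(P))]; s=np.linalg.lstsq(A,(P**2).sum(1),rcond=None)[0]
    return s[:2],np.sqrt(s[2]+s[:2]@s[:2])
E
python3 - <<'E'
from h import *
boxes={"top":dict(jar=(375,300,403,340),green=(354,333,382,375),pink=(420,298,452,340),shaker=(323,283,347,316),wide=(378,245,410,286)),
"side":dict(jar=(220,232,248,278),shaker=(275,229,298,268),wide=(253,275,285,310),green=(218,210,240,236),pink=(185,255,212,302))}
for n in("side","top"):
    c=load(n+"0");W=cloud(c)
    for k,(a,b,e,f) in boxes[n].items():
        Q=W[b:f,a:e].reshape(-1,3); Q=Q[Q[:,2]>.012]; zt=np.percentile(Q[:,2],97)
        t=Q[Q[:,2]>zt-.004]; (x,y),r=cv2.minEnclosingCircle(t[:,:2].astype(np.float32))
        print(n,k,"top z %.3f"%zt,"lid centre %.3f %.3f r %.3f"%(x,y,r),"median",np.median(t,0).round(3))
    m=(W[...,2]>.192)&(W[...,2]<.206)&(W[...,0]>.25)&(W[...,0]<.8)&(np.abs(W[...,1])<.35)
    if n=="top": m[:,:240]=0;m[:,370:]=0
    ys,xs=np.nonzero(m);print(n,m.sum(),xs.min(),xs.max(),ys.min(),ys.max(),W[m].min(0),W[m].max(0))
    if n=="side": m[:, :330]=0
    for lo,hi in((.1985,.206),(.192,.1985)):
        q=m&(W[...,2]>lo)&(W[...,2]<hi); print(lo,q.sum(),cv2.boxPoints(cv2.minAreaRect(W[q][:,:2].astype(np.float32))).round(3).tolist())
E
```

```text
side jar top z 0.106 lid centre 0.440 -0.316 r 0.021 median [ 0.44  -0.317  0.104]
side shaker top z 0.088 lid centre 0.447 -0.186 r 0.014 median [ 0.448 -0.186  0.086]
side wide top z 0.140 lid centre 0.702 -0.315 r 0.022 median [ 0.701 -0.322  0.139]
side green top z 0.106 lid centre 0.380 -0.302 r 0.051 median [ 0.352 -0.306  0.104]
side pink top z 0.106 lid centre 0.490 -0.413 r 0.021 median [ 0.491 -0.413  0.104]
side 4800 343 463 212 269 [ 0.56637826 -0.12222773  0.19200239] [0.75460712 0.11525118 0.20331469]
0.1985 2352 [[0.5799999833106995, -0.10199999809265137], [0.7250000238418579, -0.12300000339746475], [0.7559999823570251, 0.0949999988079071], [0.6119999885559082, 0.11599999666213989]]
0.192 2448 [[0.5640000104904175, -0.0989999994635582], [0.7229999899864197, -0.12399999797344208], [0.7580000162124634, 0.0949999988079071], [0.6000000238418579, 0.11999999731779099]]
top jar top z 0.107 lid centre 0.409 -0.316 r 0.047 median [ 0.436 -0.316  0.105]
top green top z 0.107 lid centre 0.346 -0.305 r 0.020 median [ 0.346 -0.305  0.105]
top pink top z 0.106 lid centre 0.486 -0.412 r 0.021 median [ 0.486 -0.413  0.104]
top shaker top z 0.088 lid centre 0.442 -0.187 r 0.014 median [ 0.44  -0.186  0.086]
top wide top z 0.086 lid centre 0.590 -0.277 r 0.027 median [ 0.59  -0.277  0.084]
top 3877 251 357 136 209 [ 0.56224085 -0.12276522  0.19200781] [0.75212149 0.11503535 0.20534477]
0.1985 1771 [[0.5619999766349792, -0.0989999994635582], [0.7170000076293945, -0.125], [0.753000020980835, 0.09399999678134918], [0.5979999899864197, 0.11900000274181366]]
0.192 2106 [[0.5609999895095825, -0.0989999994635582], [0.718999981880188, -0.12600000202655792], [0.7559999823570251, 0.0949999988079071], [0.5989999771118164, 0.12200000137090683]]
```

```bash
python3 - <<'E'
import cv2
a=cv2.imread("pics/top0.png")[130:270,240:370]; b=cv2.imread("pics/side0.png")[200:340,325:475]
a=cv2.resize(a,None,fx=3,fy=4*0.75,interpolation=2);b=cv2.resize(b,None,fx=2.7,fy=3,interpolation=2)
cv2.imwrite("pics/crop0.png",cv2.hconcat([a,b]))
E
```

```text
(no output)
```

View pics/crop0.png

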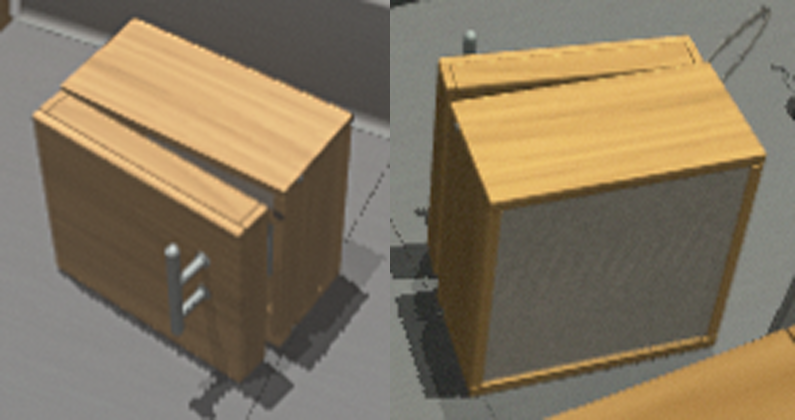

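```bash
python3 - <<'E'
from h import *
t=load("top0");s=load("side0")
print("handle top",ray(t,[(297.3,213.3)],.19),ray(s,[(354.6,211.7)],.19))
print("roof BL,BR,FR,FL",ray(t,[(285,136),(357.3,169.3),(335,193.3),(260.7,159)],.2).round(4))
print("door outer L,R",ray(t,[(251.7,169),(321,208.3)],.197).round(4))
def cs(ox,oy,sc,ps): return [(x/sc[0]+ox,y/sc[1]+oy) for x,y in ps]
S=lambda ps:[((x-390)/2.7+325,y/3+200) for x,y in ps]
print("side roof BL BR FR FL",ray(s,S([(764,157),(494,205),(452,100),(712,62)]),.2).round(4))
print("side door outer R, L",ray(s,S([(440,60),(690,37)]),.197).round(4))
E
```

```text
handle top [[ 0.53364859 -0.05287206  0.19      ]] [[ 0.54624277 -0.05310086  0.19      ]]
roof BL,BR,FR,FL [[ 0.7499  0.0917  0.2   ]
 [ 0.7126 -0.1251  0.2   ]
 [ 0.617  -0.1085  0.2   ]
 [ 0.647   0.1053  0.2   ]]
door outer L,R [[ 0.6094  0.1094  0.197 ]
 [ 0.564  -0.0976  0.197 ]]
side roof BL BR FR FL [[ 0.7587  0.0894  0.2   ]
 [ 0.7269 -0.1214  0.2   ]
 [ 0.6207 -0.105   0.2   ]
 [ 0.6564  0.1113  0.2   ]]
side door outer R, L [[ 0.573  -0.0931  0.197 ]
 [ 0.621   0.1139  0.197 ]]
```

```bash
cat > plan.py <<'E'
import numpy as np
from scipy.spatial.transform import Rotation as R, Slerp
from station import get_obs
def down(ydeg,tilt=0):
    "tool y horizontal at world angle ydeg; tool z down, tilted by tilt deg about tool y"
    a=np.radians(ydeg); y=np.array([np.cos(a),np.sin(a),0]); z=np.array([0,0,-1.]); x=np.cross(y,z)
    return R.from_matrix(np.c_[x,y,z])*R.from_euler("y",tilt,degrees=True)
def cur():
    o=get_obs(); return o["ee_pos"],R.from_euler("xyz",o["eef_rot"])
def calls(wps,start=None,nd=3):
    """wps: list of calls, each a list of (pos,R,grip). Prints rows relative to each call's start"""
    p,r=start or cur()
    for n,c in enumerate(wps):
        print("call",n)
        rows=[]
        for q,rot,g in c:
            rows.append(list(np.round(r.inv().apply(np.array(q)-p)/.25,nd+1))+list(np.round((r.inv()*rot).as_rotvec()/(2*np.pi),nd+1))+[g])
        print("[["+",".join("["+",".join("%g"%v for v in w)+"]" for w in rows)+"]]")
        v=np.array(rows[-1]); p,r=p+r.apply(v[:3]*.25),r*R.from_rotvec(v[3:6]*2*np.pi)
def lin(a,b,n,g):
    "n steps from pose a to pose b"
    s=Slerp([0,1],R.concatenate([a[1],b[1]])); return [(np.array(a[0])+(np.array(b[0])-a[0])*k/n,s(k/n),g) for k in range(1,n+1)]
E
python3 - <<'E'
from plan import *
a=cur(); r=down(-25)
P1=(np.array([.38,.2,.28]),down(20)); P2=(np.array([.54,-.053,.28]),r); P3=(np.array([.54,-.053,.175]),r)
calls([lin(a,P1,10,-.4)[4::5],lin(P1,P2,10,-.4)[4::5],lin(P2,P3,4,-.4)[3:]])
E
```

```text
call 0
[[[-0.5344,-0.4273,-0.1117,-0.0001,0,0.0642,-0.4],[-1.0688,-0.8547,-0.2234,-0.0002,0.0001,0.1284,-0.4]]]
call 1
[[[-0.5849,0.1275,-0.0003,0,-0.0001,0.0625,-0.4],[-1.1699,0.255,-0.0005,-0,-0.0001,0.125,-0.4]]]
call 2
[[[0.0001,-0,0.42,0,0,0,-0.4]]]
```

Request:
{"fn": "play_rows", "kwargs": {
  "motion": [
    [[-0.2,-0.16,-0.12,0,0,0.02,-0.4],[-0.4,-0.32,-0.2,0,0,0.04,-0.4],[-0.6,-0.48,-0.22,0,0,0.06,-0.4],[-0.8,-0.64,-0.22,0,0,0.08,-0.4],[-0.9,-0.74,-0.22,0,0,0.1,-0.4],[-1,-0.8,-0.22,0,0,0.12,-0.4],[-1,-0.8,-0.22,0,0,0.128,-0.4],[-1,-0.8,-0.22,0,0,0.128,-0.4]]
  ]
}}

```text
time_s: 0.9
ee_pos: [0.371, 0.2172, 0.2795]
eef_rot: [3.142, 0.0, 1.917]
force: [-0.3, 0.7, 0.4]
grip_width: 0.0331
grip_force: 0.0
```

```bash
python3 - <<'E'
from plan import *
a=cur(); r=down(-25);print(a[0])
P1=(np.array([.49,0.02,.28]),down(-20)); P2=(np.array([.54,-.053,.28]),r); P3=(np.array([.54,-.053,.175]),r)
calls([lin(a,P1,4,-.4),lin(P1,P2,2,-.4),lin(P2,P3,3,-.4)])
E
```

```text
[0.37097602 0.21715568 0.27945515]
call 0
[[[-0.2259,0.045,-0.0005,0,0,0.0277,-0.4],[-0.4517,0.0901,-0.0009,0,0,0.0553,-0.4],[-0.6776,0.1351,-0.0014,0,0,0.083,-0.4],[-0.9034,0.1802,-0.0018,0,0.0001,0.1107,-0.4]]]
call 1
[[[-0.103,0.1439,-0,0,-0,0.0069,-0.4],[-0.206,0.2878,-0.0001,0,-0,0.0139,-0.4]]]
call 2
[[[-0,0,0.14,0,-0,-0,-0.4],[-0,0,0.28,0,-0,-0,-0.4],[-0.0001,-0,0.42,0,-0,-0,-0.4]]]
```

Request:
{"fn": "play_rows", "kwargs": {
  "motion": [
    [[-0.18,0.036,0,0,0,0.022,-0.4],[-0.36,0.072,0,0,0,0.044,-0.4],[-0.54,0.108,0,0,0,0.066,-0.4],[-0.72,0.144,0,0,0,0.088,-0.4],[-0.9,0.18,0,0,0,0.11,-0.4],[-0.9,0.18,0,0,0,0.11,-0.4]]
  ]
}}

```text
time_s: 1.5
ee_pos: [0.4911, 0.0211, 0.2785]
eef_rot: [-3.14, 0.001, 1.224]
force: [-0.1, 0.1, -0.1]
grip_width: 0.0279
grip_force: 0.0
```

Request:
{"fn": "play_rows", "kwargs": {
  "motion": [
    [[-0.103,0.144,0,0,0,0.007,-0.4],[-0.206,0.288,0,0,0,0.014,-0.4],[-0.206,0.288,0,0,0,0.014,-0.4],[-0.206,0.288,0,0,0,0.014,-0.4],[-0.206,0.288,0,0,0,0.014,-0.4]]
  ]
}}

```text
time_s: 2.0
ee_pos: [0.54, -0.0473, 0.2794]
eef_rot: [-3.141, -0.0, 1.146]
force: [-0.7, 0.0, 0.5]
grip_width: 0.0284
grip_force: 0.0
```

```bash
python3 - <<'E'
from station import get_obs,camera
from h import *
print(get_obs()["ee_pos"],get_obs()["grip_width"])
o=[]
for n,b in(("side",(150,100,310,420)),("top",(150,210,310,400))):
    c=camera(n); np.savez(n+"1.npz",**c); f=c["frame"][b[0]:b[2],b[1]:b[3],::-1] if n=="top" else c["frame"][130:290,290:450,::-1]
    o.append(cv2.resize(f,(400,400*f.shape[0]//f.shape[1])))
H=min(x.shape[0] for x in o);cv2.imwrite("pics/c1.png",cv2.hconcat([x[:H] for x in o]))
E
```

```text
[ 0.53999195 -0.04729081  0.27936459] 0.02836704795411296
```

View pics/c1.png

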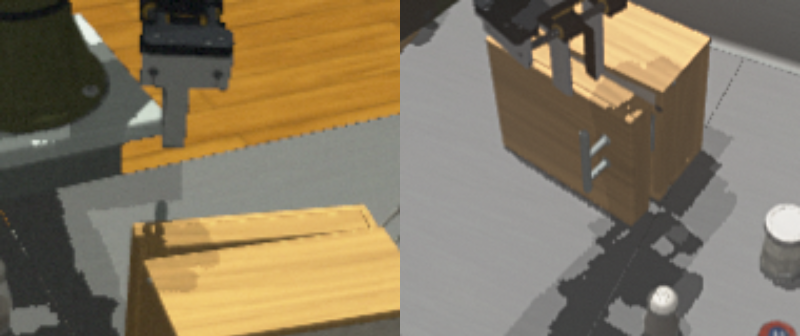

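Request:
{"fn": "play_rows", "kwargs": {
  "motion": [
    [[-0.02,0.01,0.1,0,0,0,-0.4],[-0.02,0.01,0.18,0,0,0,-0.4],[-0.02,0.01,0.26,0,0,0,-0.4],[-0.02,0.01,0.32,0,0,0,-0.4],[-0.02,0.01,0.36,0,0,0,-0.4],[-0.02,0.01,0.4,0,0,0,-0.4],[-0.02,0.01,0.41,0,0,0,-0.4]]
  ]
}}

```text
time_s: 2.8
ee_pos: [0.5403, -0.0539, 0.1763]
eef_rot: [-3.141, 0.0, 1.144]
force: [-0.8, 0.8, 0.2]
grip_width: 0.028
grip_force: 0.0
```

Request:
{"fn": "play_rows", "kwargs": {
  "grip_force": 10,
  "motion": [
    [[0,0,0,0,0,0,-1],[0,0,0,0,0,0,-1],[0,0,0,0,0,0,-1],[0,0,0,0,0,0,-1],[0,0,0,0,0,0,-1]]
  ]
}}

```text
time_s: 3.3
ee_pos: [0.5408, -0.0544, 0.1775]
eef_rot: [3.141, -0.0, 1.143]
force: [-0.4, -0.3, 3.3]
grip_width: 0.0106
grip_force: 10.0
```

```bash
python3 - <<'E'
from plan import *
p,r=cur(); H=np.array([.652,.108,0]); v=p-H; print(np.degrees(np.arctan2(v[1],v[0])))
y0=np.degrees(np.arctan2(*r.as_matrix()[1::-1,1])); print(y0)
W=[]
for k in range(1,31):
    f=k/30; d=R.from_euler("z",-110*f,degrees=True); W.append((H+d.apply(v),down(y0-86*f),-1))
calls([W[4:10:5],W[14:20:5],W[24:30:5]]); calls([W[:10:3]]);print(W[-1][0])
E
```

```text
-124.40669741419653
-24.48836336895872
call 0
[[[0.082,-0.237,-0.0002,0.0002,-0.0001,0.0398,-1],[0.2344,-0.4362,-0.0004,0.0002,-0.0001,0.0796,-1]]]
call 1
[[[0.1142,-0.2233,0,-0,0,0.0398,-1],[0.2929,-0.3993,0.0001,-0,0,0.0797,-1]]]
call 2
[[[0.1441,-0.2052,-0.0001,-0,0,0.0398,-1],[0.3455,-0.3547,-0.0001,-0,0,0.0796,-1]]]
call 0
[[[0.0103,-0.0493,-0,0.0002,-0,0.008,-1],[0.0596,-0.1919,-0.0002,0.0002,-0.0001,0.0319,-1],[0.1352,-0.3225,-0.0003,0.0002,-0.0001,0.0557,-1],[0.2344,-0.4362,-0.0004,0.0002,-0.0001,0.0796,-1]]]
[0.53746629 0.26801851 0.17751884]
```

Request:
{"fn": "play_rows", "kwargs": {
  "motion": [
    [[0.01,-0.049,0,0,0,0.008,-1],[0.024,-0.098,0,0,0,0.016,-1],[0.041,-0.146,0,0,0,0.024,-1],[0.06,-0.192,0,0,0,0.032,-1],[0.082,-0.237,0,0,0,0.04,-1],[0.107,-0.281,0,0,0,0.048,-1],[0.135,-0.322,0,0,0,0.056,-1],[0.166,-0.363,0,0,0,0.064,-1],[0.199,-0.401,0,0,0,0.072,-1],[0.234,-0.436,0,0,0,0.08,-1]]
  ]
}}

```text
time_s: 4.3
ee_pos: [0.4648, 0.0442, 0.1774]
eef_rot: [-3.142, 0.001, 0.639]
force: [-6.2, -2.9, 8.5]
grip_width: 0.0106
grip_force: 10.0
```

```bash
python3 - <<'E'
from plan import *
p,r=cur(); H=np.array([.652,.108,0]); v=p-H; print(np.degrees(np.arctan2(v[1],v[0])),np.hypot(*v[:2]))
y0=np.degrees(np.arctan2(*r.as_matrix()[1::-1,1])); print(y0)
W=[]
for k in range(1,21):
    f=k/20; d=R.from_euler("z",-74*f,degrees=True); W.append((H+.1961/np.hypot(*v[:2])*d.apply(v)*[1,1,0]+[0,0,.1765],down(y0-57*f),-1))
calls([W[:10],W[10:]],nd=2)
E
```

```text
-161.1691174764994 0.19776186748769764
-53.41305819909105
call 0
[[[0.023,-0.046,0.004,0,0,0.008,-1],[0.043,-0.092,0.004,0,0,0.016,-1],[0.066,-0.137,0.004,0,0,0.024,-1],[0.092,-0.181,0.004,0,0,0.032,-1],[0.121,-0.223,0.004,0,0,0.04,-1],[0.152,-0.262,0.003,0,0,0.047,-1],[0.186,-0.3,0.003,0,0,0.055,-1],[0.222,-0.336,0.003,0,0,0.063,-1],[0.26,-0.369,0.003,0,0,0.071,-1],[0.301,-0.399,0.003,0,0,0.079,-1]]]
call 1
[[[0.023,-0.045,0,0,0,0.008,-1],[0.05,-0.088,0,0,0,0.016,-1],[0.08,-0.129,0,0,0,0.024,-1],[0.112,-0.168,0,0,0,0.032,-1],[0.146,-0.205,-0,0,0,0.04,-1],[0.183,-0.24,-0,0,0,0.048,-1],[0.222,-0.272,-0,0,0,0.056,-1],[0.263,-0.302,-0,0,0,0.063,-1],[0.306,-0.329,-0,0,0,0.071,-1],[0.35,-0.353,-0,0,0,0.079,-1]]]
```

Request:
{"fn": "play_rows", "kwargs": {
  "motion": [
    [[0.02,-0.046,0,0,0,0.008,-1],[0.042,-0.092,0,0,0,0.016,-1],[0.065,-0.137,0,0,0,0.024,-1],[0.092,-0.181,0,0,0,0.032,-1],[0.121,-0.223,0,0,0,0.04,-1],[0.152,-0.262,0,0,0,0.047,-1],[0.186,-0.3,0,0,0,0.055,-1],[0.222,-0.336,0,0,0,0.063,-1],[0.26,-0.369,0,0,0,0.071,-1],[0.3,-0.4,0,0,0,0.079,-1]]
  ]
}}

```text
time_s: 5.3
ee_pos: [0.4651, 0.1699, 0.177]
eef_rot: [-3.141, 0.002, 0.143]
force: [-5.6, 0.4, 4.0]
grip_width: 0.0105
grip_force: 10.0
```

Request:
{"fn": "play_rows", "kwargs": {
  "motion": [
    [[0.023,-0.045,0,0,0,0.008,-1],[0.05,-0.088,0,0,0,0.016,-1],[0.08,-0.129,0,0,0,0.024,-1],[0.112,-0.168,0,0,0,0.032,-1],[0.146,-0.205,0,0,0,0.04,-1],[0.183,-0.24,0,0,0,0.048,-1],[0.222,-0.272,0,0,0,0.056,-1],[0.263,-0.302,0,0,0,0.064,-1],[0.306,-0.329,0,0,0,0.071,-1],[0.35,-0.353,0,0,0,0.079,-1]]
  ]
}}

```text
time_s: 6.3
ee_pos: [0.5398, 0.2701, 0.177]
eef_rot: [-3.141, 0.001, -0.353]
force: [-2.3, 2.4, 2.7]
grip_width: 0.0106
grip_force: 10.0
```

Request:
{"fn": "play_rows", "kwargs": {
  "motion": [
    [[0,0,0,0,0,0,-0.4],[0,0,0,0,0,0,-0.4],[0,0,0,0,0,0,-0.4],[0,0,-0.1,0,0,0,-0.4],[0,0,-0.2,0,0,0,-0.4],[0,0,-0.3,0,0,0,-0.4],[0,0,-0.4,0,0,0,-0.4],[0,0,-0.5,0,0,0,-0.4],[0,0,-0.5,0,0,0,-0.4]]
  ]
}}

```text
time_s: 7.2
ee_pos: [0.5403, 0.269, 0.3056]
eef_rot: [-3.138, -0.004, -0.352]
force: [0.2, 0.5, -0.2]
grip_width: 0.0284
grip_force: 0.0
```

```bash
python3 - <<'E'
from station import camera
from h import *
o=[]
for n in("side","top"):
    c=camera(n); np.savez(n+"2.npz",**c); f=c["frame"][...,::-1]
    f=f[130:270,230:370] if n=="top" else f[170:310,310:450]
    o.append(cv2.resize(f,(400,400),interpolation=2))
cv2.imwrite("pics/c2.png",cv2.hconcat(o))
E
```

```text
(no output)
```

View pics/c2.png

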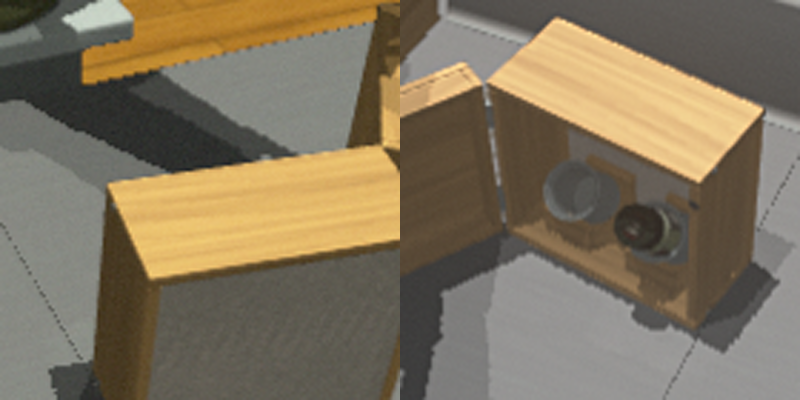

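```bash
python3 - <<'E'
from h import *
c=load("top2");W=cloud(c)
yaw=np.radians(-9.3);X=np.array([np.cos(yaw),np.sin(yaw),0]);Y=np.array([-X[1],X[0],0]);Z=np.array([0,0,1.])
O=np.array([.652,.108,0])+.052*X-.11*Y; print("cab origin",O)
C=(W-O)@np.c_[X,Y,Z]
a=np.array([-np.sin(np.radians(40)),0,np.cos(np.radians(40))]);b=np.array([a[2],0,-a[0]])
m=np.zeros(C.shape[:2],bool);m[178:235,272:340]=1
m&=(C[...,0]<.03)&(np.abs(C[...,1])<.095)&(C[...,2]>.02)&(C[...,2]<.18)&(C[...,0]>-.1)
S=C@a;B=C@b;yy=C[...,1]
for nm,l,h in(("empty",.005,.085),("full",-.085,-.005)):
    q=m&(yy>l)&(yy<h); s=S[q]; print(nm,q.sum(),np.histogram(s,np.arange(.0,.17,.005)))
    top=np.percentile(s,99)
    for d in (.004,.008):
        r=q&(S>top-d)&(S<top+.003); P=np.c_[yy[r],B[r]]; (u,v),rad=cv2.minEnclosingCircle(P.astype(np.float32))
        print("top s",top.round(4),"n",r.sum(),"y,b",round(u,4),round(v,4),"r",round(rad,4),fitcircle(P), "cab pt",(a*top+b*v+[0,u,0]).round(4))
np.save("cab.npy",np.stack([X,Y,Z,O]))
E
```

```text
cab origin [ 0.68554008 -0.00895753  0.        ]
empty 590 (array([ 3,  0, 11, 80, 36, 26, 33, 30, 57, 46, 53, 53, 28, 42, 85,  5,  0,
        0,  0,  0,  0,  0,  0,  0,  0,  0,  0,  0,  0,  0,  0,  0,  0]), array([0.   , 0.005, 0.01 , 0.015, 0.02 , 0.025, 0.03 , 0.035, 0.04 ,
       0.045, 0.05 , 0.055, 0.06 , 0.065, 0.07 , 0.075, 0.08 , 0.085,
       0.09 , 0.095, 0.1  , 0.105, 0.11 , 0.115, 0.12 , 0.125, 0.13 ,
       0.135, 0.14 , 0.145, 0.15 , 0.155, 0.16 , 0.165]))
top s 0.0747 n 70 y,b 0.0491 0.0255 r 0.0299 (array([0.04894577, 0.02654098]), np.float64(0.02688661834444591)) cab pt [-0.0284  0.0491  0.0736]
top s 0.0747 n 121 y,b 0.0492 0.0254 r 0.0299 (array([0.04887604, 0.02648067]), np.float64(0.026390884515156126)) cab pt [-0.0285  0.0492  0.0735]
full 582 (array([  0,   0,   0,   3,   3,   5,   2,  14,  30,  39,  48,  30,  20,
        50,  50,   9,  17,  13,  12,   7,   9,  12,  14,  44, 144,   7,
         0,   0,   0,   0,   0,   0,   0]), array([0.   , 0.005, 0.01 , 0.015, 0.02 , 0.025, 0.03 , 0.035, 0.04 ,
       0.045, 0.05 , 0.055, 0.06 , 0.065, 0.07 , 0.075, 0.08 , 0.085,
       0.09 , 0.095, 0.1  , 0.105, 0.11 , 0.115, 0.12 , 0.125, 0.13 ,
       0.135, 0.14 , 0.145, 0.15 , 0.155, 0.16 , 0.165]))
top s 0.1252 n 116 y,b -0.0461 0.0283 r 0.0204 (array([-0.04587397,  0.02782435]), np.float64(0.01370698140262946)) cab pt [-0.0588 -0.0461  0.1141]
top s 0.1252 n 187 y,b -0.0462 0.0281 r 0.0205 (array([-0.04622207,  0.02737668]), np.float64(0.014242783558579815)) cab pt [-0.059  -0.0462  0.114 ]
```

Request:
{"fn": "play_rows", "kwargs": {
  "motion": [
    [[0,0,0.15,0,0,0,-0.4],[0,0,0.3,0,0,0,-0.4],[0,0,0.42,0,0,0,-0.4],[0,0,0.5,0,0,0,-0.4],[0,0,0.5,0,0,0,-1],[0,0,0.5,0,0,0,-1],[0,0,0.5,0,0,0,-1],[0.017,-0.025,0.5,0,0,0,-1],[0.036,-0.052,0.5,0,0,0,-1],[0.036,-0.052,0.5,0,0,0,-1]]
  ]
}}

```text
time_s: 8.3
ee_pos: [0.554, 0.2787, 0.1778]
eef_rot: [-3.14, -0.002, -0.352]
force: [1.5, -0.3, 5.4]
grip_width: 0.0111
grip_force: 10.0
```

Request:
{"fn": "play_rows", "kwargs": {
  "motion": [
    [[0,0,0,0,0,0,-0.4],[0,0,0,0,0,0,-0.4],[0,0,0,0,0,0,-0.4],[0,0,-0.1,0,0,0,-0.4],[0,0,-0.24,0,0,0,-0.4],[0,0,-0.38,0,0,0,0],[0,0,-0.5,0,0,0,0.5],[0,0,-0.5,0,0,0,1]]
  ]
}}

```text
time_s: 9.1
ee_pos: [0.5534, 0.2785, 0.3066]
eef_rot: [-3.137, -0.005, -0.352]
force: [-0.5, 0.1, 0.0]
grip_width: 0.0489
grip_force: 0.0
```

```bash
python3 - <<'E'
from plan import *
a=cur();print(get_obs()["qpos"])
P1=(np.array([.46,.03,.32]),down(-115,10)); P2=(np.array([.435,-.2,.3]),down(-126,30)); 
t=down(-126,30); P3=(np.array([.438,-.3165,.20]),t);P4=(np.array([.438,-.3165,.088]),t)
# approach along tool axis
z=t.as_matrix()[:,2]; P3=(P4[0]-z*.12,t)
calls([lin(a,P1,2,1)[1:],lin(P1,P2,2,1)[1:],lin(P2,P3,2,1)[1:],lin(P3,P4,2,1)[1:]]);print(P3[0])
E
```

```text
[4.07140125e-01 4.13176022e-01 1.18126221e+00 1.00720782e-04
 1.54014731e+00 2.32981895e+00]
call 0
[[[-0.0079,1.0618,-0.0588,-0.002,0.027,0.0133,1]]]
call 1
[[[0.2796,0.8761,0.1306,-0.0105,0.0554,0.0289,1]]]
call 2
[[[-0.1785,0.37,0.3962,0,-0,-0,1]]]
call 3
[[[-0,-0,0.48,0,-0,-0,1]]]
[ 0.38945898 -0.28123288  0.19192305]
```

Request:
{"fn": "play_rows", "kwargs": {
  "motion": [
    [[0,0.15,-0.05,0,0,0,1],[0,0.35,-0.06,0,0.005,0,1],[0,0.55,-0.06,0,0.014,0.005,1],[0,0.75,-0.06,0,0.02,0.01,1],[0,0.9,-0.06,0,0.027,0.013,1],[0,1,-0.06,0,0.027,0.013,1],[0,1,-0.06,0,0.027,0.013,1]]
  ]
}}

```text
time_s: 9.8
ee_pos: [0.4655, 0.0416, 0.3167]
eef_rot: [-3.135, -0.17, -0.437]
force: [-0.2, -0.1, -0.4]
grip_width: 0.094
grip_force: 0.0
```

```bash
python3 - <<'E'
from plan import *
a=cur();print(a[0])
t=down(-126,30); P4=(np.array([.438,-.3165,.088]),t)
z=t.as_matrix()[:,2]; P3=(P4[0]-z*.12,t); P2=(np.array([.415,-.14,.3]),down(-120,20))
calls([lin(a,P2,2,1)[1:],lin(P2,P3,2,1)[1:],lin(P3,P4,2,1)[1:]]);print(P3[0])
E
```

```text
[0.46546462 0.04158078 0.31674094]
call 0
[[[0.1112,0.7441,0.0818,-0.0046,0.0286,0.0133,1]]]
call 1
[[[0.0344,0.5405,0.4725,-0.0071,0.0277,0.0151,1]]]
call 2
[[[0.0001,-0,0.48,0,0,-0,1]]]
[ 0.38945898 -0.28123288  0.19192305]
```

Request:
{"fn": "play_rows", "kwargs": {
  "motion": [
    [[0.02,0.15,0.015,0,0.006,0.003,1],[0.05,0.33,0.035,-0.002,0.013,0.006,1],[0.08,0.53,0.06,-0.003,0.02,0.01,1],[0.11,0.7,0.08,-0.0046,0.0286,0.0133,1],[0.111,0.744,0.082,-0.0046,0.0286,0.0133,1]]
  ]
}}

```text
time_s: 10.3
ee_pos: [0.4153, -0.1402, 0.299]
eef_rot: [3.141, -0.349, -0.524]
force: [-0.1, 0.3, -0.2]
grip_width: 0.0942
grip_force: 0.0
```

Request:
{"fn": "play_rows", "kwargs": {
  "motion": [
    [[0.007,0.12,0.1,-0.001,0.006,0.003,1],[0.014,0.24,0.2,-0.003,0.012,0.006,1],[0.02,0.36,0.3,-0.005,0.018,0.01,1],[0.03,0.48,0.4,-0.006,0.024,0.013,1],[0.034,0.54,0.47,-0.007,0.0277,0.015,1],[0.034,0.54,0.47,-0.007,0.0277,0.015,1]]
  ]
}}

```text
time_s: 10.9
ee_pos: [0.39, -0.2794, 0.1897]
eef_rot: [-3.14, -0.519, -0.628]
force: [0.1, 0.3, 0.7]
grip_width: 0.0938
grip_force: 0.0
```

```bash
python3 - <<'E'
from plan import *
from station import camera
import cv2
a=cur();print(a[0])
t=down(-126,30); P4=(np.array([.438,-.3165,.088]),t)
calls([lin(a,P4,2,1)[1:]])
o=[]
for n in("side","top"):
    f=camera(n)["frame"][...,::-1]
    f=f[170:310,170:310] if n=="side" else f[230:390,310:470]
    o.append(cv2.resize(f,(400,400),interpolation=2))
cv2.imwrite("pics/c3.png",cv2.hconcat(o))
E
```

```text
[ 0.39001055 -0.27935051  0.18968151]
call 0
[[[0.0092,0.0081,0.4735,-0.0002,0.0008,0.0001,1]]]
```

View pics/c3.png

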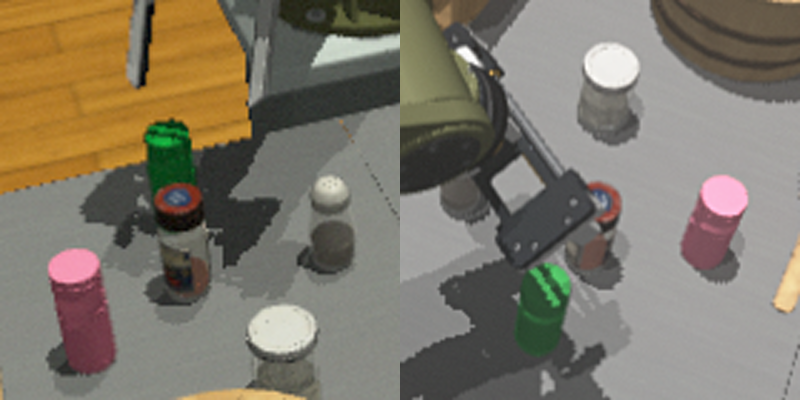

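Request:
{"fn": "play_rows", "kwargs": {
  "motion": [
    [[0.009,0.008,0.06,0,0.001,0,1],[0.009,0.008,0.13,0,0.001,0,1],[0.009,0.008,0.2,0,0.001,0,1],[0.009,0.008,0.27,0,0.001,0,1],[0.009,0.008,0.34,0,0.001,0,1],[0.009,0.008,0.4,0,0.001,0,1],[0.009,0.008,0.45,0,0.001,0,1],[0.009,0.008,0.473,0,0.001,0,1],[0.009,0.008,0.473,0,0.001,0,1]]
  ]
}}

```text
time_s: 11.9
ee_pos: [0.4401, -0.3159, 0.0915]
eef_rot: [-3.141, -0.529, -0.624]
force: [1.0, -0.8, -0.2]
grip_width: 0.0939
grip_force: 0.0
```

Request:
{"fn": "play_rows", "kwargs": {
  "grip_force": 20,
  "motion": [
    [[0,0,0,0,0,0,-1],[0,0,0,0,0,0,-1],[0,0,0,0,0,0,-1],[0,0,0,0,0,0,-1],[0,0,0,0,0,0,-1],[0,0,0,0,0,0,-1]]
  ]
}}

```text
time_s: 12.5
ee_pos: [0.4394, -0.3165, 0.0913]
eef_rot: [-3.141, -0.529, -0.626]
force: [0.2, 1.5, 0.3]
grip_width: 0.0494
grip_force: 0.0
```

```bash
python3 - <<'E'
from plan import *
print(get_obs()["qpos"])
a=cur();P1=(a[0]+[0,0,.15],a[1])
X,Y,Z,O=np.load("cab.npy")
def pose(d,tau=70,gb=.017):
    "jar foot d above the seat along the sleeve axis"
    al=np.radians(40); ax=-np.sin(al)*X+np.cos(al)*Z
    mouth=O-.0254*X+.0485*Y+.0743*Z
    return mouth+ax*(d-.055+.105-gb),down(-99.3,tau)
for d in(.13,.06,0): print(d,pose(d)[0])
P2=(np.array([.42,-.12,.26]),down(-110,45)); P3=pose(.10)
calls([lin(a,P1,2,-1)[1:],lin(P1,P2,2,-1)[1:],lin(P2,P3,2,-1)[1:]])
E
```

```text
[-0.71258632  0.24258721  2.04384191  0.13712455  0.33025094  1.36580445]
0.13 [0.56491453 0.05994165 0.19916524]
0.06 [0.60931823 0.05267027 0.14554213]
0 [0.64737855 0.04643765 0.09957947]
call 0
[[[0.303,-0.0002,-0.5178,0,0,0,-1]]]
call 1
[[[-0.4137,-0.592,-0.3284,0.0269,0.0405,-0.0349,-1]]]
call 2
[[[0.0274,-0.889,0.5017,0.0253,0.0692,-0.0161,-1]]]
```

Request:
{"fn": "play_rows", "kwargs": {
  "motion": [
    [[0,0,0,0,0,0,-1],[0,0,0,0,0,0,-1],[0,0,0,0,0,0,-1],[0,0,0,0,0,0,-1]]
  ]
}}

```text
time_s: 12.9
ee_pos: [0.4394, -0.3165, 0.0912]
eef_rot: [-3.141, -0.529, -0.625]
force: [-0.2, 0.2, 0.1]
grip_width: 0.0404
grip_force: 20.0
```

```bash
python3 - <<'E'
import numpy as np
from scipy.optimize import least_squares,brentq
from plan import *
from station import get_obs
o=get_obs();q=o["qpos"];p=o["ee_pos"];print(o["grip_width"],o["grip_force"],q)
D=[((.3005,1.5216,1.3207),.5498,.2239),((.4132,1.1813,1.5401),np.hypot(.5534,.2785),.3066)]
def wrist(q,T):
    v=q[0]+np.array([.12]); return
def f(x):
    r0,L1,h,L2,L=x;e=[]
    for (a,b,c),r,z in D: e+=[r0+L1*np.sin(a)+L2*np.sin(a+b)+L*np.sin(a+b+c)-r,h+L1*np.cos(a)+L2*np.cos(a+b)+L*np.cos(a+b+c)-z]
    # third: use wrist along real tool axis
    zt=R.from_euler("xyz",o["eef_rot"]).as_matrix()[:,2]; w=p-L*zt; a,b=q[1],q[2]
    e+=[r0+L1*np.sin(a)+L2*np.sin(a+b)-np.hypot(*w[:2]),h+L1*np.cos(a)+L2*np.cos(a+b)-w[2]]
    return np.array(e)
for x0 in([0,.45,.3,.45,.25],[0.05,.6,.2,.4,.3]):
    s=least_squares(f,x0,x_scale=.1); print(s.x.round(3),s.fun.round(4))
r0,L1,h,L2,L=s.x
for name,pt in(("home",(.6474,.0464,.0996)),("d.1",(.584,.057,.176))):
  for tau in(30,40,50,60,70):
    zt=down(-99.3,tau).as_matrix()[:,2]; w=np.array(pt)-L*zt; R_,Z_=np.hypot(*w[:2])-r0,w[2]-h; d=np.hypot(R_,Z_)
    q3=np.pi-np.arccos(np.clip((L1**2+L2**2-d*d)/(2*L1*L2),-1,1)); q2=np.arctan2(R_,Z_)-np.arctan2(L2*np.sin(q3),L1+L2*np.cos(q3))
    print(name,tau,"w",w.round(3),"q2 %.2f q3 %.2f q5 %.2f"%(q2,q3,np.pi-np.radians(tau)-q2-q3))
E
```

```text
0.04038320496277985 19.977412819862366 [-0.71253599  0.24278665  2.04383419  0.13713327  0.33020219  1.36572822]
[-0.02   0.512  0.069  0.432  0.223] [-0.      0.0035 -0.0004 -0.0021  0.0004 -0.0014]
[-0.02   0.512  0.069  0.432  0.223] [-0.      0.0035 -0.0004 -0.0021  0.0004 -0.0014]
home 30 w [0.537 0.064 0.293] q2 0.41 q3 1.76 q5 0.44
home 40 w [0.506 0.07  0.271] q2 0.39 q3 1.86 q5 0.19
home 50 w [0.479 0.074 0.243] q2 0.39 q3 1.95 q5 -0.07
home 60 w [0.457 0.078 0.211] q2 0.41 q3 2.03 q5 -0.34
home 70 w [0.44  0.08  0.176] q2 0.45 q3 2.09 q5 -0.61
d.1 30 w [0.474 0.075 0.369] q2 0.23 q3 1.82 q5 0.57
d.1 40 w [0.442 0.08  0.347] q2 0.20 q3 1.92 q5 0.33
d.1 50 w [0.415 0.085 0.32 ] q2 0.18 q3 2.01 q5 0.07
d.1 60 w [0.393 0.088 0.288] q2 0.19 q3 2.10 q5 -0.19
d.1 70 w [0.377 0.091 0.252] q2 0.22 q3 2.17 q5 -0.47
```

Request:
{"fn": "play_rows", "kwargs": {
  "motion": [
    [[0,0,0,0,0,0,0.1],[0,0,0,0,0,0,0.1],[0,0,0,0,0,0,0.1],[0,0,0,0,-0.02,0,0.1],[0,0,0,0,-0.04,0,0.1],[0,0,0,0,-0.06,0,0.1],[0,0,0,0,-0.0675,0,0.1],[0,0,0,0,-0.0675,0,0.1]]
  ]
}}

```text
time_s: 13.7
ee_pos: [0.44, -0.3169, 0.0912]
eef_rot: [-3.141, -0.105, -0.625]
force: [-0.3, 0.3, -0.7]
grip_width: 0.0519
grip_force: 0.0
```

Request:
{"fn": "play_rows", "kwargs": {
  "grip_force": 20,
  "motion": [
    [[0,0,0,0,0,0,-1],[0,0,0,0,0,0,-1],[0,0,0,0,0,0,-1],[0,0,0,0,0,0,-1],[0,0,0,0,0,0,-1],[0,0,0,0,0,0,-1]]
  ]
}}

```text
time_s: 14.3
ee_pos: [0.4393, -0.3165, 0.0913]
eef_rot: [-3.141, -0.105, -0.625]
force: [0.3, -0.1, -0.9]
grip_width: 0.0402
grip_force: 20.0
```

```bash
cat > ins.py <<'E'
from plan import *
X,Y,Z,O=np.load("cab.npy")
al=np.radians(40); AX=-np.sin(al)*X+np.cos(al)*Z
MOUTH=O-.0254*X+.0485*Y+.0743*Z
def pose(d,tau=46,gb=.014): return MOUTH+AX*(d-.055+.105-gb),down(-99.3,tau)
E
python3 - <<'E'
from ins import *
o=get_obs();print(o["qpos"],o["grip_width"])
a=cur();P1=(a[0]+[0,0,.16],a[1])
P2=(np.array([.43,-.12,.27]),down(-110,20)); P3=pose(.12)
print(P3[0])
calls([lin(a,P1,2,-1)[1:],lin(P1,P2,2,-1)[1:],lin(P2,P3,2,-1)[1:]])
E
```

```text
[-0.69545723  0.37978777  1.75468721  0.00983378  0.90205554  1.49487394] 0.04017010338642931
[0.5693549  0.05921451 0.19380293]
call 0
[[[0.0673,-0.0002,-0.6365,0,0,0,-1]]]
call 1
[[[-0.4796,-0.6153,-0.1258,0.0099,0.0385,-0.0429,-1]]]
call 2
[[[0.1574,-0.8643,0.3818,0.0163,0.072,-0.0252,-1]]]
```

Request:
{"fn": "play_rows", "kwargs": {
  "motion": [
    [[0.01,0,-0.08,0,0,0,-1],[0.02,0,-0.2,0,0,0,-1],[0.034,0,-0.32,0,0,0,-1],[0.047,0,-0.44,0,0,0,-1],[0.06,0,-0.56,0,0,0,-1],[0.067,0,-0.636,0,0,0,-1],[0.067,0,-0.636,0,0,0,-1]]
  ]
}}

```text
time_s: 15.0
ee_pos: [0.4399, -0.317, 0.2537]
eef_rot: [3.142, -0.11, -0.625]
force: [-1.4, -0.2, -1.5]
grip_width: 0.0405
grip_force: 20.0
```

Request:
{"fn": "play_rows", "kwargs": {
  "motion": [
    [[-0.05,-0.06,-0.012,0.001,0.004,-0.004,-1],[-0.12,-0.155,-0.03,0.0025,0.01,-0.01,-1],[-0.2,-0.26,-0.052,0.004,0.016,-0.018,-1],[-0.28,-0.36,-0.073,0.006,0.022,-0.025,-1],[-0.36,-0.46,-0.094,0.0075,0.029,-0.032,-1],[-0.43,-0.55,-0.112,0.009,0.034,-0.038,-1],[-0.48,-0.615,-0.126,0.01,0.0385,-0.043,-1],[-0.48,-0.615,-0.126,0.01,0.0385,-0.043,-1]]
  ]
}}

```text
time_s: 15.8
ee_pos: [0.4292, -0.1181, 0.2689]
eef_rot: [-3.141, -0.349, -0.346]
force: [0.2, -0.2, -1.9]
grip_width: 0.0406
grip_force: 20.0
```

Request:
{"fn": "play_rows", "kwargs": {
  "motion": [
    [[0.012,-0.07,0.03,0.001,0.006,-0.002,-1],[0.028,-0.155,0.068,0.003,0.013,-0.0045,-1],[0.047,-0.26,0.114,0.005,0.0216,-0.0075,-1],[0.066,-0.363,0.16,0.007,0.03,-0.0105,-1],[0.085,-0.467,0.206,0.009,0.039,-0.0135,-1],[0.104,-0.57,0.252,0.011,0.0475,-0.0165,-1],[0.123,-0.675,0.298,0.0127,0.056,-0.0195,-1],[0.142,-0.778,0.344,0.0147,0.065,-0.0227,-1],[0.157,-0.864,0.382,0.0163,0.072,-0.0252,-1],[0.157,-0.864,0.382,0.0163,0.072,-0.0252,-1]]
  ]
}}

```text
time_s: 16.8
ee_pos: [0.5687, 0.0603, 0.1904]
eef_rot: [3.14, -0.799, -0.159]
force: [-0.6, 0.3, -1.6]
grip_width: 0.0404
grip_force: 20.0
```

```bash
python3 - <<'E'
from ins import *
from station import camera
from h import *
o=get_obs();print(o["qpos"],o["grip_width"],o["ee_pos"])
a=cur(); print(pose(.12)[0], (a[1].inv()*pose(.12)[1]).as_rotvec(degrees=True))
im=[]
for n in("side","top"):
    c=camera(n); np.savez(n+"3.npz",**c); f=c["frame"][...,::-1]
    f=f[130:290,290:450] if n=="side" else f[120:280,220:380]
    im.append(cv2.resize(f,(400,400),interpolation=2))
cv2.imwrite("pics/c4.png",cv2.hconcat(im))
E
```

```text
[ 0.13291581  0.1069468   2.0372637  -0.77078729  0.30211112  2.52494877] 0.04043768482166832 [0.56871174 0.06033827 0.19039904]
[0.5693549  0.05921451 0.19380293] [-0.07685183  0.20561029  0.13646336]
```

View pics/c4.png

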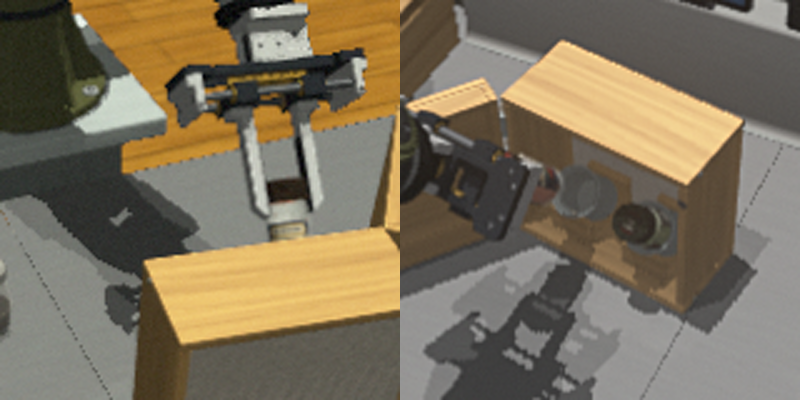

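```bash
cat >> ins.py <<'E'
r0,L1,h,L2,L=-.02,.512,.069,.432,.223
def ik(p,rot):
    M=rot.as_matrix(); w=np.array(p)-L*M[:,2]; q1=np.arctan2(w[1],w[0]); r,z=np.hypot(*w[:2])-r0,w[2]-h; d=np.hypot(r,z)
    q3=np.pi-np.arccos((L1**2+L2**2-d*d)/(2*L1*L2)); q2=np.arctan2(r,z)-np.arctan2(L2*np.sin(q3),L1+L2*np.cos(q3))
    F=(R.from_euler("z",q1)*R.from_euler("y",q2+q3)).inv()*rot
    q4,q5,q6=F.as_euler("ZYZ"); 
    q6-=OFF
    return np.array([q1,q2,q3,q4,q5,(q6+np.pi)%(2*np.pi)-np.pi])
OFF=0
def spin(pr,psi): return pr[0],R.from_rotvec(AX*np.radians(psi))*pr[1]
E
python3 - <<'E'
import ins; from ins import *
o=get_obs(); k=ik(*cur()); ins.OFF=k[5]-o["qpos"][5]; print("off",ins.OFF); print(ik(*cur()).round(3))
for psi in(0,10,20,30):
  for d in(.12,.08,.04,.0): print(psi,d,ik(*spin(pose(d),psi)).round(2))
E
```

```text
off -4.605323998876038
[ 0.203  0.142  1.985 -0.821  0.358  2.512]
0 0.12 [ 0.2   0.14  1.98 -0.83  0.36  2.52]
0 0.08 [ 0.18  0.22  1.97 -0.95  0.3   2.64]
0 0.04 [ 0.16  0.3   1.95 -1.11  0.26  2.79]
0 0.0 [ 0.15  0.38  1.92 -1.29  0.23  2.97]
10 0.12 [ 0.19  0.14  1.98 -0.78  0.34  2.3 ]
10 0.08 [ 0.17  0.22  1.97 -0.91  0.28  2.42]
10 0.04 [ 0.16  0.3   1.95 -1.08  0.24  2.58]
10 0.0 [ 0.14  0.38  1.92 -1.28  0.21  2.78]
20 0.12 [ 0.19  0.14  1.99 -0.73  0.32  2.06]
20 0.08 [ 0.17  0.22  1.97 -0.85  0.26  2.18]
20 0.04 [ 0.15  0.3   1.95 -1.02  0.22  2.35]
20 0.0 [ 0.13  0.38  1.92 -1.24  0.18  2.55]
30 0.12 [ 0.18  0.14  1.98 -0.66  0.31  1.81]
30 0.08 [ 0.16  0.22  1.97 -0.77  0.25  1.92]
30 0.04 [ 0.14  0.3   1.95 -0.94  0.2   2.08]
30 0.0 [ 0.12  0.38  1.92 -1.15  0.16  2.29]
```

```bash
cat >> ins.py <<'E'
g=np.stack(np.meshgrid(np.linspace(-.0375,.0375,6),np.linspace(-.0885,.0885,40),np.linspace(-.2,-.078,25),indexing="ij"),-1).reshape(-1,3)
def clear(p,rot):
    C=(p+rot.apply(g)-O)@np.c_[X,Y,Z]; th=2.075; hd=np.array([-.052,.11])
    q=C[:,:2]-hd; n=q@[-np.cos(th),np.sin(th)]; t=q@[-np.sin(th),-np.cos(th)]
    m=(C[:,2]<.2)&(t>-.03)
    door=-n[m].max() if m.any() else 9
    m=(np.abs(C[:,1])<.115)&(C[:,0]>-.052)&(C[:,2]<.205)
    return "door %.3f roofhits %d"%(door,m.sum())
E
python3 - <<'E'
import ins; from ins import *
ins.OFF=-4.605
for tau in(30,34,38):
  for psi in(0,15):
    for d in(.12,.03,.02,.01,.0): 
      P=spin(pose(d,tau),psi); print(tau,psi,d,ik(*P).round(2),clear(*P))
E
```

```text
30 0 0.12 [ 0.17  0.19  1.83 -0.27  0.65  1.97] door 9.000 roofhits 0
30 0 0.03 [ 0.13  0.35  1.79 -0.3   0.52  1.98] door -0.000 roofhits 0
30 0 0.02 [ 0.13  0.37  1.78 -0.3   0.51  1.98] door -0.010 roofhits 0
30 0 0.01 [ 0.12  0.39  1.77 -0.3   0.49  1.98] door -0.019 roofhits 0
30 0 0.0 [ 0.12  0.41  1.76 -0.3   0.48  1.98] door -0.022 roofhits 0
30 15 0.12 [ 0.19  0.19  1.82 -0.35  0.67  1.8 ] door 9.000 roofhits 0
30 15 0.03 [ 0.15  0.36  1.78 -0.39  0.54  1.82] door -0.013 roofhits 0
30 15 0.02 [ 0.15  0.37  1.77 -0.4   0.53  1.82] door -0.016 roofhits 0
30 15 0.01 [ 0.14  0.39  1.77 -0.4   0.52  1.83] door -0.019 roofhits 2
30 15 0.0 [ 0.14  0.41  1.76 -0.41  0.51  1.83] door -0.022 roofhits 27
34 0 0.12 [ 0.18  0.17  1.87 -0.35  0.56  2.05] door 9.000 roofhits 0
34 0 0.03 [ 0.14  0.34  1.83 -0.4   0.43  2.08] door 0.002 roofhits 0
34 0 0.02 [ 0.13  0.36  1.82 -0.41  0.42  2.09] door -0.007 roofhits 0
34 0 0.01 [ 0.13  0.38  1.81 -0.42  0.41  2.09] door -0.016 roofhits 0
34 0 0.0 [ 0.13  0.4   1.8  -0.42  0.4   2.1 ] door -0.019 roofhits 0
34 15 0.12 [ 0.19  0.18  1.86 -0.41 
[... 332 characters left out ...]
 [ 0.19  0.16  1.91 -0.46  0.49  2.16] door 9.000 roofhits 0
38 0 0.03 [ 0.15  0.33  1.87 -0.56  0.36  2.24] door 0.004 roofhits 0
38 0 0.02 [ 0.14  0.35  1.86 -0.58  0.35  2.26] door -0.004 roofhits 0
38 0 0.01 [ 0.14  0.37  1.85 -0.59  0.33  2.27] door -0.013 roofhits 0
38 0 0.0 [ 0.13  0.39  1.84 -0.61  0.32  2.28] door -0.016 roofhits 0
38 15 0.12 [ 0.19  0.16  1.91 -0.49  0.49  1.92] door 9.000 roofhits 0
38 15 0.03 [ 0.15  0.33  1.87 -0.59  0.36  2.01] door -0.005 roofhits 0
38 15 0.02 [ 0.15  0.35  1.86 -0.6   0.35  2.02] door -0.008 roofhits 0
38 15 0.01 [ 0.14  0.37  1.85 -0.62  0.34  2.03] door -0.011 roofhits 0
38 15 0.0 [ 0.14  0.39  1.84 -0.63  0.33  2.05] door -0.014 roofhits 2
```

```bash
python3 - <<'E'
from ins import *
a=cur();P1=(np.array([.45,0,.22]),down(-99.3,6)); P2=(np.array([.44,-.03,.0925]),down(-99.3,6))
P3=(np.array([.44,-.03,.102]),down(-99.3,-2))
calls([lin(a,P1,2,-1),lin(P1,P2,1,-1),lin(P2,P3,1,0.1)])
E
```

```text
call 0
[[[-0.1102,0.1545,-0.1927,0,-0.0553,0.0001,-1],[-0.2205,0.309,-0.3853,0,-0.1105,0.0002,-1]]]
call 1
[[[-0.0734,0.1249,0.505,-0,-0,-0,-1]]]
call 2
[[[0.004,0,-0.0377,-0,-0.0223,-0,0.1]]]
```

Request:
{"fn": "play_rows", "kwargs": {
  "motion": [
    [[-0.025,0.035,-0.06,0,-0.008,0,-1],[-0.06,0.08,-0.12,0,-0.025,0,-1],[-0.1,0.14,-0.19,0,-0.045,0,-1],[-0.14,0.2,-0.26,0,-0.065,0,-1],[-0.18,0.25,-0.33,0,-0.085,0,-1],[-0.22,0.31,-0.385,0,-0.1,0,-1],[-0.22,0.31,-0.385,0,-0.11,0,-1],[-0.22,0.31,-0.385,0,-0.1105,0,-1]]
  ]
}}

```text
time_s: 17.7
ee_pos: [0.4509, -0.0003, 0.2216]
eef_rot: [-3.138, -0.108, -0.162]
force: [0.1, 0.3, -0.9]
grip_width: 0.0404
grip_force: 20.0
```

Request:
{"fn": "play_rows", "kwargs": {
  "motion": [
    [[-0.01,0.015,0.06,0,0,0,-1],[-0.025,0.035,0.15,0,0,0,-1],[-0.04,0.065,0.26,0,0,0,-1],[-0.055,0.095,0.36,0,0,0,-1],[-0.07,0.12,0.44,0,0,0,-1],[-0.073,0.125,0.48,0,0,0,-1],[-0.073,0.125,0.495,0,0,0,-1],[-0.073,0.125,0.5,0,0,0,-1],[-0.073,0.125,0.5,0,0,0,-1]]
  ]
}}

```text
time_s: 18.6
ee_pos: [0.4414, -0.0298, 0.0954]
eef_rot: [-3.141, -0.11, -0.161]
force: [-0.1, -0.4, -1.5]
grip_width: 0.0408
grip_force: 20.0
```

Request:
{"fn": "play_rows", "kwargs": {
  "motion": [
    [[0,0,0.008,0,0,0,-1],[0,0,0.014,0,0,0,-1],[0,0,0.018,0,0,0,-1],[0,0,0.018,0,0,0,-1]]
  ]
}}

```text
time_s: 19.0
ee_pos: [0.4419, -0.0301, 0.0909]
eef_rot: [-3.141, -0.11, -0.161]
force: [-0.8, -0.8, 4.5]
grip_width: 0.0404
grip_force: 20.0
```

Request:
{"fn": "play_rows", "kwargs": {
  "motion": [
    [[0,0,0,0,0,0,0.1],[0,0,0,0,0,0,0.1],[0,0,0,0,0,0,0.1],[0.002,0,-0.02,0,-0.01,0,0.1],[0.0045,0,-0.044,0,-0.022,0,0.1],[0.0045,0,-0.044,0,-0.022,0,0.1],[0.0045,0,-0.044,0,-0.022,0,-1],[0.0045,0,-0.044,0,-0.022,0,-1],[0.0045,0,-0.044,0,-0.022,0,-1],[0.0045,0,-0.044,0,-0.022,0,-1]]
  ]
}}

```text
time_s: 20.0
ee_pos: [0.441, -0.03, 0.1011]
eef_rot: [-3.141, 0.03, -0.161]
force: [-0.1, -1.2, -2.1]
grip_width: 0.0399
grip_force: 20.0
```

Request:
{"fn": "play_rows", "kwargs": {
  "grip_force": 20,
  "motion": [
    [[0,0,0,0,0,0,-1],[0,0,0,0,0,0,-1]]
  ]
}}

```text
time_s: 20.2
ee_pos: [0.4412, -0.03, 0.1013]
eef_rot: [-3.141, 0.03, -0.161]
force: [-0.4, -0.1, -1.2]
grip_width: 0.0401
grip_force: 20.0
```

```bash
python3 - <<'E'
from ins import *
o=get_obs();print(o["qpos"],o["ee_pos"],o["grip_width"])
a=cur();gb=.105-a[0][2]; tau=38
P1=(np.array([.48,.01,.22]),down(-99.3,12))
P2=pose(.12,tau,gb);P3=pose(.06,tau,gb);P4=pose(.02,tau,gb)
print(gb,P2[0],P4[0],clear(*P4))
calls([lin(a,P1,1,-1),lin(P1,P2,1,-1),lin(P2,P3,1,-1),lin(P3,P4,1,-1)])
E
```

```text
[-1.51254209e-01  2.32401280e-01  1.92336031e+00  8.62908648e-04
  1.01560196e+00  1.58055177e+00] [ 0.44123117 -0.03004237  0.10127657] 0.04005350645215135
0.003723429018280641 [0.56283608 0.06028201 0.20167524] [0.62626994 0.04989432 0.1250708 ] door 0.004 roofhits 0
call 0
[[[0.1131,-0.1832,-0.4784,-0.0001,0.0381,0.0001,-1]]]
call 1
[[[0.2728,-0.252,0.133,0,0.0722,0,-1]]]
call 2
[[[0.0084,-0,0.2398,0,-0,0,-1]]]
call 3
[[[0.0056,-0,0.1599,0,-0,0,-1]]]
```

Request:
{"fn": "play_rows", "kwargs": {
  "motion": [
    [[0.01,-0.02,-0.06,0,0,0,-1],[0.04,-0.06,-0.18,0,0.01,0,-1],[0.07,-0.11,-0.3,0,0.02,0,-1],[0.1,-0.16,-0.41,0,0.03,0,-1],[0.113,-0.183,-0.478,0,0.038,0,-1],[0.113,-0.183,-0.478,0,0.038,0,-1]]
  ]
}}

```text
time_s: 20.8
ee_pos: [0.4806, 0.0105, 0.2219]
eef_rot: [-3.141, -0.213, -0.161]
force: [0.6, -0.6, -0.9]
grip_width: 0.0401
grip_force: 20.0
```

Request:
{"fn": "play_rows", "kwargs": {
  "motion": [
    [[0.04,-0.036,0.019,0,0.01,0,-1],[0.08,-0.072,0.038,0,0.02,0,-1],[0.12,-0.11,0.057,0,0.03,0,-1],[0.16,-0.145,0.077,0,0.042,0,-1],[0.2,-0.18,0.096,0,0.054,0,-1],[0.24,-0.22,0.115,0,0.064,0,-1],[0.273,-0.252,0.133,0,0.0722,0,-1],[0.273,-0.252,0.133,0,0.0722,0,-1],[0.273,-0.252,0.133,0,0.0722,0,-1]]
  ]
}}

```text
time_s: 21.7
ee_pos: [0.5623, 0.0598, 0.2005]
eef_rot: [3.141, -0.659, -0.161]
force: [0.3, 0.0, -1.9]
grip_width: 0.0401
grip_force: 20.0
```

```bash
python3 - <<'E'
from ins import *
from station import camera
from h import *
o=get_obs();print(o["qpos"],o["grip_width"],o["ee_pos"])
a=cur(); P=pose(.12,38,.0037); print(P[0], (a[1].inv()*P[1]).as_rotvec(degrees=True))
calls([lin(a,pose(.06,38,.0037),1,-1)])
im=[]
for n in("side","top"):
    c=camera(n); np.savez(n+"4.npz",**c); f=c["frame"][...,::-1]
    f=f[130:290,290:450] if n=="side" else f[140:260,240:360]
    im.append(cv2.resize(f,(400,400),interpolation=2))
cv2.imwrite("pics/c5.png",cv2.hconcat(im))
E
```

```text
[ 0.11627968  0.09447297  1.95926978 -0.37575539  0.47691611  2.12952973] 0.0401454308963727 [0.56228395 0.05984945 0.20049126]
[0.56282121 0.06028445 0.20169319] [0.00674155 0.25552921 0.04647482]
call 0
[[[0.0138,-0.0021,0.2371,0,0.0007,0.0001,-1]]]
```

View pics/c5.png

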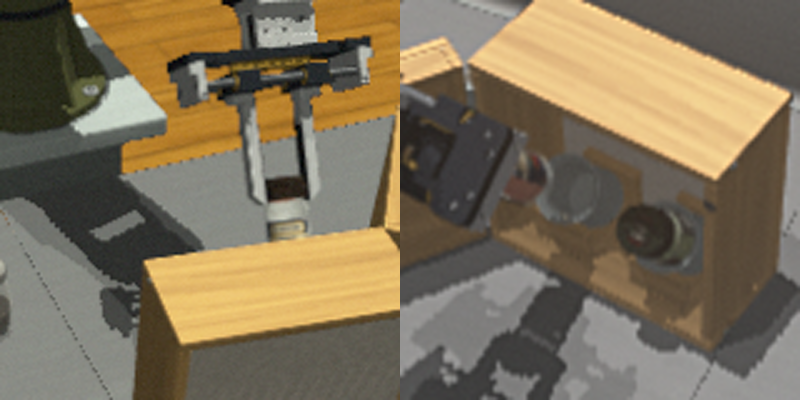

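Request:
{"fn": "play_rows", "kwargs": {
  "motion": [
    [[0.004,0,0.04,0,0,0,-1],[0.008,-0.001,0.08,0,0.0007,0,-1],[0.012,-0.002,0.12,0,0.0007,0,-1],[0.013,-0.002,0.16,0,0.0007,0,-1],[0.013,-0.002,0.2,0,0.0007,0,-1],[0.013,-0.002,0.237,0,0.0007,0,-1],[0.013,-0.002,0.237,0,0.0007,0,-1]]
  ]
}}

```text
time_s: 22.5
ee_pos: [0.6016, 0.0543, 0.1555]
eef_rot: [3.142, -0.665, -0.162]
force: [-0.4, 0.2, -1.3]
grip_width: 0.04
grip_force: 20.0
```

Request:
{"fn": "play_rows", "kwargs": {
  "motion": [
    [[0.001,0,0.02,0,0,0,-1],[0.002,0,0.04,0,0,0,-1],[0.003,0,0.06,0,0,0,-1],[0.003,0,0.06,0,0,0,-1]]
  ]
}}

```text
time_s: 22.9
ee_pos: [0.6113, 0.0529, 0.1451]
eef_rot: [-3.141, -0.666, -0.162]
force: [0.0, -0.2, -2.1]
grip_width: 0.0402
grip_force: 20.0
```

Request:
{"fn": "play_rows", "kwargs": {
  "motion": [
    [[0.001,0,0.015,0,0,0,-1],[0.001,0,0.03,0,0,0,-1],[0.002,0,0.045,0,0,0,-1],[0.002,0,0.045,0,0,0,-1]]
  ]
}}

```text
time_s: 23.3
ee_pos: [0.6186, 0.0517, 0.1366]
eef_rot: [-3.141, -0.667, -0.162]
force: [-0.3, 0.8, -1.1]
grip_width: 0.0403
grip_force: 20.0
```

```bash
python3 - <<'E'
from ins import *
from station import camera
from h import *
o=get_obs();print(o["qpos"],o["force"],o["ee_pos"])
a=cur(); print(clear(*a)); 
for d in(.035,.02):print(pose(d,38,.0037)[0])
im=[]
for n in("side","top"):
    c=camera(n); f=c["frame"][...,::-1]
    f=f[130:290,290:450] if n=="side" else f[140:260,240:360]
    im.append(cv2.resize(f,(400,400),interpolation=2))
cv2.imwrite("pics/c6.png",cv2.hconcat(im))
E
```

```text
[ 0.0856085   0.30589502  1.87916021 -0.47081788  0.33950461  2.21426146] [-0.33654567  0.82384127 -1.10659721] [0.61857397 0.05166701 0.13658387]
door 0.014 roofhits 0
[0.61674    0.05145491 0.13657941]
[0.62625508 0.04989675 0.12508875]
```

View pics/c6.png

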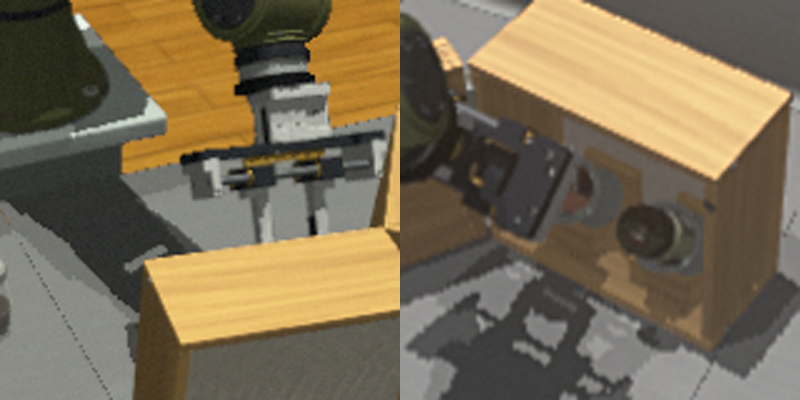

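Request:
{"fn": "play_rows", "kwargs": {
  "motion": [
    [[-0.002,0,0.015,0,0,0,-1],[-0.003,0,0.03,0,0,0,-1],[-0.003,0,0.045,0,0,0,-1],[-0.003,0,0.06,0,0,0,-1],[-0.003,0,0.06,0,0,0,-1]]
  ]
}}

```text
time_s: 23.9
ee_pos: [0.6271, 0.0502, 0.1242]
eef_rot: [-3.141, -0.666, -0.162]
force: [-0.1, -0.3, -0.8]
grip_width: 0.0402
grip_force: 20.0
```

```bash
python3 - <<'E'
from ins import *
o=get_obs();print(o["force"],o["moment"],o["ee_pos"])
a=cur(); print(clear(*a)); d=(a[0]-MOUTH)@AX-.05+.0037; print(d, a[0]-pose(d,38,.0037)[0])
E
```

```text
[-0.06106545 -0.25174429 -0.83448716] [0.11033678 0.54679543 0.0122057 ] [0.62710313 0.05022354 0.12418076]
door -0.002 roofhits 0
0.01880043216118244 [8.71265954e-05 4.51398543e-04 1.09365304e-05]
```

Request:
{"fn": "play_rows", "kwargs": {
  "motion": [
    [[0,0,0,0,0,0,0.06],[0,0,0,0,0,0,0.06],[0,0,0,0,0,0,0.06],[0,0,0,0,0,0,0.06]]
  ]
}}

```text
time_s: 24.3
ee_pos: [0.6271, 0.0504, 0.1251]
eef_rot: [-3.141, -0.667, -0.162]
force: [-0.2, 1.2, -0.2]
grip_width: 0.0501
grip_force: 0.0
```

Request:
{"fn": "play_rows", "kwargs": {
  "motion": [
    [[0,0,-0.06,0,0,0,0.06],[0,0,-0.16,0,0,0,0.06],[0,0,-0.28,0,0,0,0.06],[0,0,-0.36,0,0,0,0.06],[0,0,-0.36,0,0,0,0.06]]
  ]
}}

```text
time_s: 24.8
ee_pos: [0.5721, 0.0596, 0.198]
eef_rot: [-3.14, -0.671, -0.162]
force: [-0.3, 0.7, -0.6]
grip_width: 0.0499
grip_force: 0.0
```

```bash
python3 - <<'E'
from ins import *
from station import camera
from h import *
c=camera("top"); np.savez("top5.npz",**c); f=c["frame"][...,::-1]
cv2.imwrite("pics/c7.png",cv2.resize(f[130:250,230:370],(560,480),interpolation=2))
W=cloud(c); C=(W-O)@np.c_[X,Y,Z]; m=np.zeros(C.shape[:2],bool);m[178:235,272:340]=1
m&=(C[...,0]<.03)&(np.abs(C[...,1])<.095)&(C[...,2]>.02)&(C[...,2]<.18)&(C[...,0]>-.12)
s=C@[-np.sin(al),0,np.cos(al)]
for l,h_ in((.02,.08),(-.08,-.01)):
    q=m&(C[...,1]>l)&(C[...,1]<h_); print(q.sum(),np.percentile(s[q],[90,97,99]),np.histogram(s[q],np.arange(.06,.2,.005))[0])
E
```

```text
665 [0.12435306 0.12608846 0.12728759] [ 28  41  52  20  15  18  16  16   8  17  16  15 110  51   0   0   0   0
   0   0   0   0   0   0   0   0   0   0]
585 [0.1227956  0.12432391 0.12518072] [ 20  54  49  13  17  10  13   5  11  13  14  36 151   8   0   0   0   0
   0   0   0   0   0   0   0   0   0   0]
```

View pics/c7.png

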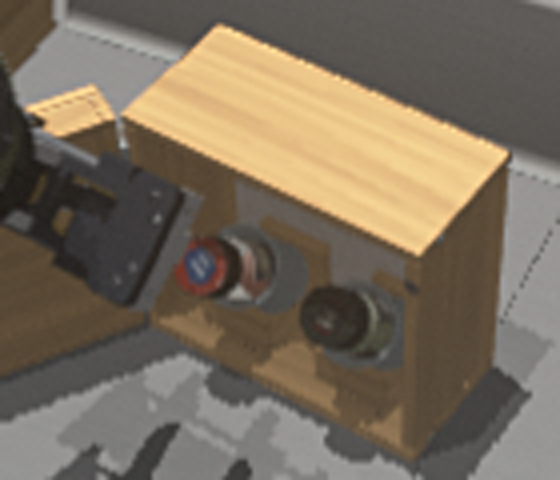

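```bash
python3 - <<'E'
from ins import *
a=cur()
Ps=[(pose(d,38,-.019)[0]-.006*Y,down(-99.3,38)) for d in(.03,.006,0,-.004)]
print([clear(*p) for p in Ps]); calls([[(p[0],p[1],-1) for p in Ps]])
E
```

```text
['door 0.031 roofhits 0', 'door 0.012 roofhits 0', 'door 0.011 roofhits 0', 'door 0.004 roofhits 0']
call 0
[[[-0.0093,0.0272,0.2292,-0.0002,-0.001,0.0001,-1],[-0.0065,0.0274,0.3252,-0.0002,-0.001,0.0001,-1],[-0.0058,0.0274,0.3491,-0.0002,-0.001,0.0001,-1],[-0.0054,0.0274,0.3651,-0.0002,-0.001,0.0001,-1]]]
```

Request:
{"fn": "play_rows", "kwargs": {
  "motion": [
    [[0,0.01,0,0,0,0,-1],[0,0.02,0,0,0,0,-1],[-0.005,0.027,0,0,0,0,-1],[-0.005,0.027,0.03,0,0,0,-1],[-0.005,0.027,0.07,0,0,0,-1],[-0.006,0.027,0.12,0,0,0,-1],[-0.006,0.027,0.18,0,0,0,-1],[-0.006,0.027,0.24,0,0,0,-1],[-0.006,0.027,0.3,0,0,0,-1],[-0.006,0.027,0.325,0,0,0,-1]]
  ]
}}

```text
time_s: 25.85
ee_pos: [0.6198, 0.0445, 0.1286]
eef_rot: [-3.142, -0.665, -0.162]
force: [-0.4, 0.7, -0.0]
grip_width: 0.0003
grip_force: 0.0
```

Request:
{"fn": "play_rows", "kwargs": {
  "motion": [
    [[0,0,0.008,0,0,0,-1],[0,0,0.016,0,0,0,-1],[0,0,0.024,0,0,0,-1],[0,0,0.024,0,0,0,-1]]
  ]
}}

```text
time_s: 26.25
ee_pos: [0.6243, 0.0443, 0.1289]
eef_rot: [-3.14, -0.672, -0.162]
force: [-8.4, -0.5, 15.3]
grip_width: 0.0006
grip_force: 8.4
```

```bash
python3 - <<'E'
from ins import *
a=cur()
z=a[1].as_matrix()[:,2]
P1=(a[0]-.1*z+[0,0,.03],a[1]); P2=(np.array([.5538,.2786,.31]),down(-110,0)); P3=(np.array([.5538,.2786,.1775]),down(-110,0))
calls([lin(a,P1,2,-.4),lin(P1,P2,2,-.4),lin(P2,P3,1,-.4)]); print(P1[0])
E
```

```text
call 0
[[[0.0374,-0.0001,-0.2469,0,0,0,-0.4],[0.0747,-0.0002,-0.4939,0,0,0,-0.4]]]
call 1
[[[0.02,-0.4403,-0.1694,-0.0051,-0.0533,0.0143,-0.4],[0.04,-0.8807,-0.3389,-0.0103,-0.1066,0.0287,-0.4]]]
call 2
[[[-0.0001,-0.0001,0.5301,0,-0,-0,-0.4]]]
[0.56285431 0.05416361 0.23717092]
```

Request:
{"fn": "play_rows", "kwargs": {
  "motion": [
    [[0.005,0,-0.04,0,0,0,-1],[0.02,0,-0.13,0,0,0,-1],[0.04,0,-0.25,0,0,0,-0.4],[0.06,0,-0.38,0,0,0,-0.4],[0.075,0,-0.49,0,0,0,-0.4],[0.075,0,-0.49,0,0,0,-0.4]]
  ]
}}

```text
time_s: 26.85
ee_pos: [0.5626, 0.0545, 0.238]
eef_rot: [-3.139, -0.673, -0.162]
force: [0.8, 0.1, -0.4]
grip_width: 0.0271
grip_force: 0.0
```

Request:
{"fn": "play_rows", "kwargs": {
  "motion": [
    [[0.005,-0.06,-0.1,-0.001,-0.01,0.003,-0.4],[0.01,-0.15,-0.2,-0.002,-0.02,0.005,-0.4],[0.015,-0.28,-0.28,-0.004,-0.035,0.01,-0.4],[0.02,-0.42,-0.32,-0.005,-0.053,0.014,-0.4],[0.027,-0.56,-0.34,-0.007,-0.07,0.019,-0.4],[0.034,-0.7,-0.34,-0.009,-0.09,0.024,-0.4],[0.04,-0.82,-0.34,-0.01,-0.1066,0.029,-0.4],[0.04,-0.88,-0.34,-0.01,-0.1066,0.029,-0.4],[0.04,-0.88,-0.34,-0.01,-0.1066,0.029,-0.4]]
  ]
}}

```text
time_s: 27.75
ee_pos: [0.5544, 0.2792, 0.305]
eef_rot: [3.14, 0.005, -0.349]
force: [0.5, -0.5, -0.5]
grip_width: 0.0279
grip_force: 0.0
```

```bash
python3 - <<'E'
from ins import *
a=cur(); print(a[0],get_obs()["grip_width"],get_obs()["qpos"])
P2=(np.array([.5538,.2786,.31]),down(-110,0)); P3=(np.array([.5538,.2786,.1775]),down(-110,0))
calls([[(*P2,-.4),(*P3,-.4)]])
v=P3[0]-np.array([.652,.108,.1775]); v*=.1961/np.hypot(*v[:2]); H=np.array([.652,.108,.1775])
W=[]
for k in range(1,41):
    f=k/40; W.append((H+R.from_euler("z",118.9*f,degrees=True).apply(v),down(-110+88*f),-1))
calls([W[9::-9][::-1] if 0 else W[0:10],W[10:20],W[20:30],W[30:40]],start=P3,nd=2); print(W[-1][0])
E
```

```text
[0.55436852 0.27923922 0.3050367 ] 0.027940301364780012 [0.40662745 0.42334969 1.17067372 0.0024226  1.55189918 2.32652599]
call 0
[[[-0.0014,0.0032,-0.0198,0.0002,0.0008,-0,-0.4],[0.0012,0.0026,0.5102,0.0002,0.0008,-0,-0.4]]]
call 0
[[[-0.023,0.034,0,0,0,-0.006,-1],[-0.047,0.067,0,0,0,-0.012,-1],[-0.069,0.101,0,0,0,-0.018,-1],[-0.089,0.136,0,0,0,-0.024,-1],[-0.107,0.173,0,0,0,-0.031,-1],[-0.124,0.21,0,0,0,-0.037,-1],[-0.138,0.248,0,0,0,-0.043,-1],[-0.15,0.287,0,0,0,-0.049,-1],[-0.161,0.326,0,0,0,-0.055,-1],[-0.169,0.366,0,0,0,-0.061,-1]]]
call 1
[[[-0.021,0.035,0,0,0,-0.006,-1],[-0.04,0.071,0,0,0,-0.012,-1],[-0.057,0.108,0,0,0,-0.018,-1],[-0.072,0.146,0,0,0,-0.025,-1],[-0.085,0.184,0,0,0,-0.031,-1],[-0.097,0.223,0,0,0,-0.037,-1],[-0.106,0.263,0,0,0,-0.043,-1],[-0.113,0.303,0,0,0,-0.049,-1],[-0.118,0.343,0,0,0,-0.055,-1],[-0.121,0.384,0,0,0,-0.061,-1]]]
call 2
[[[-0.016,0.037,0,0,0,-0.006,-1],[-0.03,0.076,0,0,0,-0.012,-1],[-0.042,0.114,0,0,0,-0.019,-1],[-0.052,0.154,0,0,0,-0.025,-1],[-0.059,0.194,0,0,0,-0.031,-1],[-0.065,0.234,0,0,0,-0.037,-1],[-0.069,0.275,0,0,0,-0.043,-1],[-0.071,0.315,0,0,0,-0.049,-1],[-0.07,0.356,0,0,0,-0.055,-1],[-0.067,0.397,0,0,0,-0.061,-1]]]
call 3
[[[-0.011,0.039,0,0,0,-0.006,-1],[-0.02,0.078,0,0,0,-0.013,-1],[-0.026,0.119,0,0,0,-0.019,-1],[-0.031,0.159,0,0,0,-0.025,-1],[-0.033,0.2,0,0,0,-0.031,-1],[-0.033,0.24,0,0,0,-0.037,-1],[-0.032,0.281,0,0,0,-0.043,-1],[-0.028,0.322,0,0,0,-0.049,-1],[-0.022,0.362,0,0,0,-0.055,-1],[-0.014,0.402,0,0,0,-0.061,-1]]]
[ 0.55048926 -0.05978194  0.1775    ]
```

Request:
{"fn": "play_rows", "kwargs": {
  "grip_force": 10,
  "motion": [
    [[0,0.003,0.12,0,0,0,-0.4],[0.001,0.003,0.26,0,0,0,-0.4],[0.001,0.003,0.38,0,0,0,-0.4],[0.001,0.003,0.47,0,0,0,-0.4],[0.001,0.003,0.51,0,0,0,-0.4],[0.001,0.003,0.51,0,0,0,-0.4],[0.001,0.003,0.51,0,0,0,-1],[0.001,0.003,0.51,0,0,0,-1],[0.001,0.003,0.51,0,0,0,-1],[0.001,0.003,0.51,0,0,0,-1]]
  ]
}}

```text
time_s: 28.75
ee_pos: [0.5539, 0.2778, 0.1807]
eef_rot: [-3.14, 0.003, -0.351]
force: [0.2, -0.6, 7.0]
grip_width: 0.0106
grip_force: 10.0
```

Request:
{"fn": "play_rows", "kwargs": {
  "motion": [
    [[-0.023,0.034,0,0,0,-0.006,-1],[-0.047,0.067,0,0,0,-0.012,-1],[-0.069,0.101,0,0,0,-0.018,-1],[-0.089,0.136,0,0,0,-0.024,-1],[-0.107,0.173,0,0,0,-0.031,-1],[-0.124,0.21,0,0,0,-0.037,-1],[-0.138,0.248,0,0,0,-0.043,-1],[-0.15,0.287,0,0,0,-0.049,-1],[-0.161,0.326,0,0,0,-0.055,-1],[-0.169,0.366,0,0,0,-0.061,-1]]
  ]
}}

```text
time_s: 29.75
ee_pos: [0.4825, 0.2063, 0.1807]
eef_rot: [-3.139, 0.002, 0.035]
force: [1.1, 0.3, 5.9]
grip_width: 0.0106
grip_force: 10.0
```

Request:
{"fn": "play_rows", "kwargs": {
  "motion": [
    [[-0.021,0.035,0,0,0,-0.006,-1],[-0.04,0.071,0,0,0,-0.012,-1],[-0.057,0.108,0,0,0,-0.018,-1],[-0.072,0.146,0,0,0,-0.025,-1],[-0.085,0.184,0,0,0,-0.031,-1],[-0.097,0.223,0,0,0,-0.037,-1],[-0.106,0.263,0,0,0,-0.043,-1],[-0.113,0.303,0,0,0,-0.049,-1],[-0.118,0.343,0,0,0,-0.055,-1],[-0.121,0.384,0,0,0,-0.061,-1]]
  ]
}}

```text
time_s: 30.75
ee_pos: [0.4565, 0.109, 0.1807]
eef_rot: [-3.139, -0.001, 0.418]
force: [7.3, -0.3, 2.4]
grip_width: 0.0106
grip_force: 10.0
```

Request:
{"fn": "play_rows", "kwargs": {
  "motion": [
    [[-0.016,0.037,0,0,0,-0.006,-1],[-0.03,0.076,0,0,0,-0.012,-1],[-0.042,0.114,0,0,0,-0.019,-1],[-0.052,0.154,0,0,0,-0.025,-1],[-0.059,0.194,0,0,0,-0.031,-1],[-0.065,0.234,0,0,0,-0.037,-1],[-0.069,0.275,0,0,0,-0.043,-1],[-0.071,0.315,0,0,0,-0.049,-1],[-0.07,0.356,0,0,0,-0.055,-1],[-0.067,0.397,0,0,0,-0.061,-1]]
  ]
}}

```text
time_s: 31.75
ee_pos: [0.482, 0.0119, 0.1807]
eef_rot: [-3.141, -0.003, 0.801]
force: [11.5, 7.0, 3.5]
grip_width: 0.0104
grip_force: 10.0
```

```bash
python3 - <<'E'
from ins import *
p,r=cur(); H=np.array([.652,.108,p[2]]); v=p-H; print(p,get_obs()["grip_width"])
ang=np.degrees(np.arctan2(v[1],v[0]))%360-360; y0=np.degrees(np.arctan2(*r.as_matrix()[1::-1,1])); print("theta",-121.1-ang,np.hypot(*v[:2]),y0)
v*=.1961/np.hypot(*v[:2]); D=-121.1-ang; W=[]
for k in range(1,11): W.append((H+R.from_euler("z",D*k/10,degrees=True).apply(v),down(y0+20*k/10),-1))
D+=0; calls([W],nd=2); D*=-1
E
```

```text
[0.48203524 0.01193598 0.18070012] 0.010369556101437995
theta 29.42488239838889 0.19523399864591817 -44.11437162128142
call 0
[[[-0.014,0.038,-0,-0,-0.001,-0.006,-1],[-0.022,0.077,-0,-0,-0.001,-0.011,-1],[-0.028,0.117,-0,-0,-0.001,-0.017,-1],[-0.033,0.157,-0,-0,-0.001,-0.022,-1],[-0.035,0.197,-0,-0,-0.001,-0.028,-1],[-0.035,0.238,-0,-0,-0.001,-0.033,-1],[-0.033,0.278,-0,-0,-0.001,-0.039,-1],[-0.029,0.318,-0,-0,-0.001,-0.044,-1],[-0.023,0.358,-0,-0,-0.001,-0.05,-1],[-0.015,0.397,-0,-0,-0.001,-0.056,-1]]]
```

Request:
{"fn": "play_rows", "kwargs": {
  "motion": [
    [[-0.01,0.042,0,0,0,-0.006,-1],[-0.018,0.082,0,0,0,-0.011,-1],[-0.024,0.122,0,0,0,-0.017,-1],[-0.028,0.162,0,0,0,-0.022,-1],[-0.03,0.202,0,0,0,-0.028,-1],[-0.03,0.242,0,0,0,-0.033,-1],[-0.028,0.282,0,0,0,-0.039,-1],[-0.024,0.322,0,0,0,-0.044,-1],[-0.018,0.36,0,0,0,-0.05,-1],[-0.012,0.395,0,0,0,-0.056,-1]]
  ]
}}

```text
time_s: 32.75
ee_pos: [0.5505, -0.0585, 0.1806]
eef_rot: [-3.141, -0.003, 1.153]
force: [5.7, 10.4, 8.7]
grip_width: 0.0105
grip_force: 10.0
```

```bash
python3 - <<'E'
from ins import *
from station import camera
from h import *
p,r=cur();H=np.array([.652,.108,p[2]]); v=p-H
ang=np.degrees(np.arctan2(v[1],v[0]))%360-360; print("theta",-121.1-ang,get_obs()["force"],get_obs()["qpos"])
im=[]
for n in("side","top"):
    f=camera(n)["frame"][...,::-1]
    f=f[190:310,330:470] if n=="side" else f[130:250,240:380]
    im.append(cv2.resize(f,(400,343),interpolation=2))
cv2.imwrite("pics/c8.png",cv2.hconcat(im))
E
```

```text
theta 0.26732196739416736 [ 5.70050665 10.35070269  8.74849949] [-0.17351874  0.34678591  1.56434638  0.00348134  1.23055155  0.24307183]
```

View pics/c8.png

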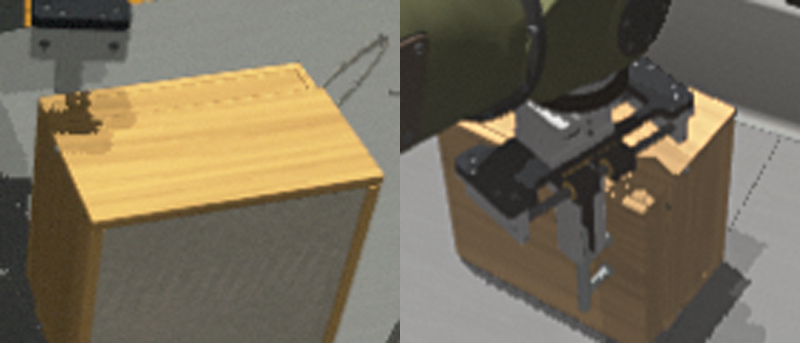

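Request:
{"fn": "play_rows", "kwargs": {
  "motion": [
    [[0.002,0.008,0,0,0,0,-1],[0.004,0.016,0,0,0,0,-1],[0.005,0.02,0,0,0,0,-1],[0.005,0.02,0,0,0,0,-1]]
  ]
}}

```text
time_s: 33.25
ee_pos: [0.5524, -0.0595, 0.1798]
eef_rot: [-3.133, 0.001, 1.151]
force: [-18.6, 5.9, 15.9]
grip_width: 0.0129
grip_force: 10.0
```

Request:
{"fn": "play_rows", "kwargs": {
  "motion": [
    [[-0.002,-0.009,0,0,0,0,-0.4],[-0.002,-0.009,0,0,0,0,-0.4],[-0.002,-0.009,0,0,0,0,-0.4],[-0.002,-0.009,0,0,0,0,-0.4],[-0.002,-0.009,-0.08,0,0,0,-0.4],[-0.002,-0.009,-0.2,0,0,0,-0.4],[-0.002,-0.009,-0.34,0,0,0,-0.4],[-0.002,-0.009,-0.5,0,0,0,-0.4],[-0.002,-0.009,-0.5,0,0,0,-0.4]]
  ]
}}

```text
time_s: 34.15
ee_pos: [0.5534, -0.0602, 0.3092]
eef_rot: [3.138, -0.002, 1.151]
force: [-0.5, -0.2, 0.2]
grip_width: 0.0281
grip_force: 0.0
```

Request:
{"fn": "play_rows", "kwargs": {
  "motion": [
    [[0,-0.1,-0.03,0,0,0,-0.4],[0,-0.25,-0.06,0,0,0,-0.4],[0,-0.4,-0.06,0,0,0,-0.4],[0,-0.55,-0.06,0,0,0,-0.4],[0,-0.65,-0.06,0,0,0,-0.4],[0,-0.65,-0.06,0,0,0,-0.4]]
  ]
}}

```text
time_s: 34.75
ee_pos: [0.4022, 0.0071, 0.3199]
eef_rot: [-3.138, -0.0, 1.152]
force: [1.2, 0.6, -0.6]
grip_width: 0.0282
grip_force: 0.0
```

```bash
python3 - <<'E'
from station import camera
from h import *
W2={}
for n in("side","top"):
    c=camera(n);np.savez(n+"9.npz",**c); W=cloud(c)
    if n=="top": cv2.imwrite("pics/c9.png",cv2.resize(c["frame"][120:380,230:490,::-1],(580,580),interpolation=2))
    m=(W[...,2]>.1925)&(W[...,2]<.206)&(W[...,0]>.5)&(W[...,0]<.8)&(np.abs(W[...,1])<.2)
    print(n,cv2.minAreaRect(W[m][:,:2].astype(np.float32)))
E
```

```text
side ((0.6686731576919556, -0.0030083060264587402), (0.22154225409030914, 0.14607363939285278), 81.49272918701172)
top ((0.6653355360031128, -0.004186592996120453), (0.22220200300216675, 0.14553502202033997), 81.40558624267578)
```

View pics/c9.png

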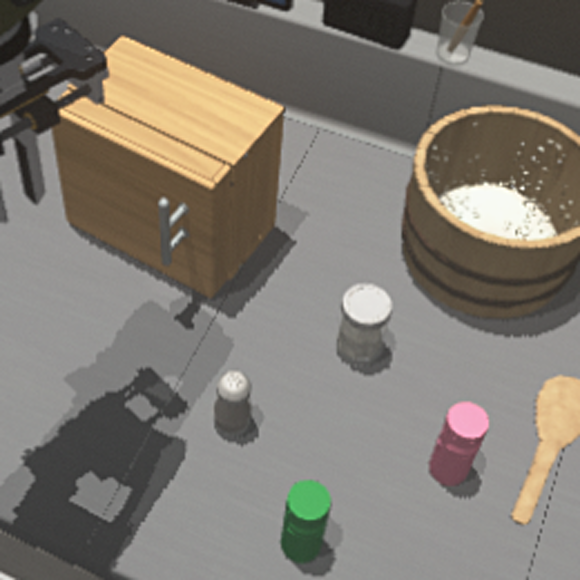

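```bash
python3 -c "
from station import workorder;print(workorder.hand_in())"
```

```text
the job is handed in; nothing more can be done
None
```

The job is handed in at about 35 s: the door was opened, the spice jar pushed home in the empty left sleeve, and the door closed against its stop. The wide jar and shaker were still standing where they were; no verdict came back.

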